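Load lens barrels into a V-groove inspection carriage

TASK

Draw the carriage of the lens-inspection unit fully out, take the steel setting bar out of it and lay it in the V of its own rest on the bench. With the carriage still out, lay every full-size (150 mm) barrel in a groove of the carriage, one to a groove, lying along the groove, roughly centred and cradled in both V-plates, leaving the short look-alike barrels on the bench; then push the carriage fully home.

Things in the scene. Friction and masses are not known exactly. Their poses are not given: they have to be found in the camera images.
- L1_center (a point): a full-size lens barrel: black round tube 40 mm in diameter with a bright square flange at each end (46 x 46 mm, 20 mm long), 150 mm long overall, 0.25 kg; it lies on the flats of its flanges on the bench, its axis 23 mm up. The point is its centre, half-way along on the axis; x runs along the barrel (either way round). May be absent
- L2_center (a point): a full-size lens barrel: black round tube 40 mm in diameter with a bright square flange at each end (46 x 46 mm, 20 mm long), 150 mm long overall, 0.25 kg; it lies on the flats of its flanges on the bench, its axis 23 mm up. The point is its centre, half-way along on the axis; x runs along the barrel (either way round). May be absent
- L3_center (a point): a full-size lens barrel: black round tube 40 mm in diameter with a bright square flange at each end (46 x 46 mm, 20 mm long), 150 mm long overall, 0.25 kg; it lies on the flats of its flanges on the bench, its axis 23 mm up. The point is its centre, half-way along on the axis; x runs along the barrel (either way round). May be absent
- L4_center (a point): a full-size lens barrel: black round tube 40 mm in diameter with a bright square flange at each end (46 x 46 mm, 20 mm long), 150 mm long overall, 0.25 kg; it lies on the flats of its flanges on the bench, its axis 23 mm up. The point is its centre, half-way along on the axis; x runs along the barrel (either way round). May be absent
- S1_center (a point): a look-alike lens barrel, the short size: as the full-size one (40 mm tube, 46 mm flanges) but only 105 mm long overall, too short for the carriage. The point is its centre; x along the barrel
- S2_center (a point): a look-alike lens barrel, the short size: as the full-size one (40 mm tube, 46 mm flanges) but only 105 mm long overall, too short for the carriage. The point is its centre; x along the barrel
- bar_center (a point): the setting bar: bright steel, round 25 mm body with square ends (32 x 32 mm, 14 mm long), 170 mm long overall, 0.25 kg; starts in the second groove from the left (groove2). The point is its centre on the axis; x runs along it
- groove1 (a point): carriage's leftmost (+y) groove: 90 degree V-groove, 60 mm wide, 30 mm deep, 85 mm from the next. Point: on the V's bottom line, midway between its two 10 mm V-plates (40 mm to either side along it); x along the groove into the unit, z up. A barrel's axis lies 28 mm above the point, the bar's 18 mm. Between the plates the floor is 16 mm below the point, free for fingers. Moves with the carriage
- groove2 (a point): carriage's second groove: 90 degree V-groove, 60 mm wide, 30 mm deep, 85 mm from the next. Point: on the V's bottom line, midway between its two 10 mm V-plates (40 mm to either side along it); x along the groove into the unit, z up. A barrel's axis lies 28 mm above the point, the bar's 18 mm. Between the plates the floor is 16 mm below the point, free for fingers. Moves with the carriage
- groove3 (a point): carriage's third groove: 90 degree V-groove, 60 mm wide, 30 mm deep, 85 mm from the next. Point: on the V's bottom line, midway between its two 10 mm V-plates (40 mm to either side along it); x along the groove into the unit, z up. A barrel's axis lies 28 mm above the point, the bar's 18 mm. Between the plates the floor is 16 mm below the point, free for fingers. Moves with the carriage
- groove4 (a point): carriage's rightmost groove: 90 degree V-groove, 60 mm wide, 30 mm deep, 85 mm from the next. Point: on the V's bottom line, midway between its two 10 mm V-plates (40 mm to either side along it); x along the groove into the unit, z up. A barrel's axis lies 28 mm above the point, the bar's 18 mm. Between the plates the floor is 16 mm below the point, free for fingers. Moves with the carriage
- rest_groove (a point): the setting bar's rest: a low dark steel stand on the bench (base 120 x 70 x 10 mm) with two 10 mm thick V-plates 45 mm to either side of this point along the groove (x). The point is on the V's bottom line, 35 mm above the bench. 90 degree V, 48 mm wide, 24 mm deep. The bar's axis lies 18 mm above this point
- handle (a point): the carriage's handle: an upright black plate at the carriage's robot-side edge, 12 mm thick along x, 70 mm wide along y, its top 25 mm above this point, which is its grip point 60 mm above the bench; x points into the unit (push), the carriage is drawn out along -x. The barrel ends are 60 mm behind it
- carriage (a joint): how far the carriage is drawn out of the inspection unit, m: 0 is fully home (as at the start), 0.12 fully out at its stop; it needs about 4 N to slide and stays where it is left. Its plate is 170 mm along x by 350 mm along y, centred on the grooves, its top 30 mm above the bench
Things that resemble listed ones, but are neither listed nor needed, are in the scene too. What is shaped like the part that bears L4_center but pink is not meant.

How it is judged:
On the way, in this order (a step that is already met when the one before it is completed fails the run):
1. the carriage is drawn out, within 10 mm of its stop (value of joint carriage above 0.11 m), for 0.2 s.
2. carriage still out: the bar lies in its rest and every full-size barrel lies in a groove, let go (value of joint carriage above 0.09 m and x of bar_center in the frame of rest_groove between -0.022 and 0.022 m and y of bar_center in the frame of rest_groove between -0.005 and 0.005 m and z of bar_center in the frame of rest_groove between 0.0137 and 0.0217 m and angle between the x axis of bar_center and the x axis of rest_groove, either way round below 0.08 rad and ((x of L1_center in the frame of groove1 between -0.012 and 0.012 m and y of L1_center in the frame of groove1 between -0.005 and 0.005 m and z of L1_center in the frame of groove1 between 0.0243 and 0.0323 m and angle between the x axis of L1_center and the x axis of groove1, either way round below 0.08 rad) or (x of L1_center in the frame of groove2 between -0.012 and 0.012 m and y of L1_center in the frame of groove2 between -0.005 and 0.005 m and z of L1_center in the frame of groove2 between 0.0243 and 0.0323 m and angle between the x axis of L1_center and the x axis of groove2, either way round below 0.08 rad) or (x of L1_center in the frame of groove3 between -0.012 and 0.012 m and y of L1_center in the frame of groove3 between -0.005 and 0.005 m and z of L1_center in the frame of groove3 between 0.0243 and 0.0323 m and angle between the x axis of L1_center and the x axis of groove3, either way round below 0.08 rad) or (x of L1_center in the frame of groove4 between -0.012 and 0.012 m and y of L1_center in the frame of groove4 between -0.005 and 0.005 m and z of L1_center in the frame of groove4 between 0.0243 and 0.0323 m and angle between the x axis of L1_center and the x axis of groove4, either way round below 0.08 rad)) and ((x of L2_center in the frame of groove1 between -0.012 and 0.012 m and y of L2_center in the frame of groove1 between -0.005 and 0.005 m and z of L2_center in the frame of groove1 between 0.0243 and 0.0323 m and angle between the x axis of L2_center and the x axis of groove1, either way round below 0.08 rad) or (x of L2_center in the frame of groove2 between -0.012 and 0.012 m and y of L2_center in the frame of groove2 between -0.005 and 0.005 m and z of L2_center in the frame of groove2 between 0.0243 and 0.0323 m and angle between the x axis of L2_center and the x axis of groove2, either way round below 0.08 rad) or (x of L2_center in the frame of groove3 between -0.012 and 0.012 m and y of L2_center in the frame of groove3 between -0.005 and 0.005 m and z of L2_center in the frame of groove3 between 0.0243 and 0.0323 m and angle between the x axis of L2_center and the x axis of groove3, either way round below 0.08 rad) or (x of L2_center in the frame of groove4 between -0.012 and 0.012 m and y of L2_center in the frame of groove4 between -0.005 and 0.005 m and z of L2_center in the frame of groove4 between 0.0243 and 0.0323 m and angle between the x axis of L2_center and the x axis of groove4, either way round below 0.08 rad)) and ((x of L3_center in the frame of groove1 between -0.012 and 0.012 m and y of L3_center in the frame of groove1 between -0.005 and 0.005 m and z of L3_center in the frame of groove1 between 0.0243 and 0.0323 m and angle between the x axis of L3_center and the x axis of groove1, either way round below 0.08 rad) or (x of L3_center in the frame of groove2 between -0.012 and 0.012 m and y of L3_center in the frame of groove2 between -0.005 and 0.005 m and z of L3_center in the frame of groove2 between 0.0243 and 0.0323 m and angle between the x axis of L3_center and the x axis of groove2, either way round below 0.08 rad) or (x of L3_center in the frame of groove3 between -0.012 and 0.012 m and y of L3_center in the frame of groove3 between -0.005 and 0.005 m and z of L3_center in the frame of groove3 between 0.0243 and 0.0323 m and angle between the x axis of L3_center and the x axis of groove3, either way round below 0.08 rad) or (x of L3_center in the frame of groove4 between -0.012 and 0.012 m and y of L3_center in the frame of groove4 between -0.005 and 0.005 m and z of L3_center in the frame of groove4 between 0.0243 and 0.0323 m and angle between the x axis of L3_center and the x axis of groove4, either way round below 0.08 rad)) and ((x of L4_center in the frame of groove1 between -0.012 and 0.012 m and y of L4_center in the frame of groove1 between -0.005 and 0.005 m and z of L4_center in the frame of groove1 between 0.0243 and 0.0323 m and angle between the x axis of L4_center and the x axis of groove1, either way round below 0.08 rad) or (x of L4_center in the frame of groove2 between -0.012 and 0.012 m and y of L4_center in the frame of groove2 between -0.005 and 0.005 m and z of L4_center in the frame of groove2 between 0.0243 and 0.0323 m and angle between the x axis of L4_center and the x axis of groove2, either way round below 0.08 rad) or (x of L4_center in the frame of groove3 between -0.012 and 0.012 m and y of L4_center in the frame of groove3 between -0.005 and 0.005 m and z of L4_center in the frame of groove3 between 0.0243 and 0.0323 m and angle between the x axis of L4_center and the x axis of groove3, either way round below 0.08 rad) or (x of L4_center in the frame of groove4 between -0.012 and 0.012 m and y of L4_center in the frame of groove4 between -0.005 and 0.005 m and z of L4_center in the frame of groove4 between 0.0243 and 0.0323 m and angle between the x axis of L4_center and the x axis of groove4, either way round below 0.08 rad)) and contact force between each of L1, L2, L3, L4, bar and the fingers below 0.1 N), for 0.2 s.
At the end, for the whole second after the job is handed in: Carriage home within 6 mm; each full-size barrel in a groove: centre within 12 mm lengthways, 5 mm sideways, 4 mm in height of seated, axis within 0.08 rad; setting bar likewise in its rest (22 mm lengthways); short barrels on the bench; all at rest and released (value of joint carriage below 0.006 m and x of bar_center in the frame of rest_groove between -0.022 and 0.022 m and y of bar_center in the frame of rest_groove between -0.005 and 0.005 m and z of bar_center in the frame of rest_groove between 0.0137 and 0.0217 m and angle between the x axis of bar_center and the x axis of rest_groove, either way round below 0.08 rad and ((x of L1_center in the frame of groove1 between -0.012 and 0.012 m and y of L1_center in the frame of groove1 between -0.005 and 0.005 m and z of L1_center in the frame of groove1 between 0.0243 and 0.0323 m and angle between the x axis of L1_center and the x axis of groove1, either way round below 0.08 rad) or (x of L1_center in the frame of groove2 between -0.012 and 0.012 m and y of L1_center in the frame of groove2 between -0.005 and 0.005 m and z of L1_center in the frame of groove2 between 0.0243 and 0.0323 m and angle between the x axis of L1_center and the x axis of groove2, either way round below 0.08 rad) or (x of L1_center in the frame of groove3 between -0.012 and 0.012 m and y of L1_center in the frame of groove3 between -0.005 and 0.005 m and z of L1_center in the frame of groove3 between 0.0243 and 0.0323 m and angle between the x axis of L1_center and the x axis of groove3, either way round below 0.08 rad) or (x of L1_center in the frame of groove4 between -0.012 and 0.012 m and y of L1_center in the frame of groove4 between -0.005 and 0.005 m and z of L1_center in the frame of groove4 between 0.0243 and 0.0323 m and angle between the x axis of L1_center and the x axis of groove4, either way round below 0.08 rad)) and ((x of L2_center in the frame of groove1 between -0.012 and 0.012 m and y of L2_center in the frame of groove1 between -0.005 and 0.005 m and z of L2_center in the frame of groove1 between 0.0243 and 0.0323 m and angle between the x axis of L2_center and the x axis of groove1, either way round below 0.08 rad) or (x of L2_center in the frame of groove2 between -0.012 and 0.012 m and y of L2_center in the frame of groove2 between -0.005 and 0.005 m and z of L2_center in the frame of groove2 between 0.0243 and 0.0323 m and angle between the x axis of L2_center and the x axis of groove2, either way round below 0.08 rad) or (x of L2_center in the frame of groove3 between -0.012 and 0.012 m and y of L2_center in the frame of groove3 between -0.005 and 0.005 m and z of L2_center in the frame of groove3 between 0.0243 and 0.0323 m and angle between the x axis of L2_center and the x axis of groove3, either way round below 0.08 rad) or (x of L2_center in the frame of groove4 between -0.012 and 0.012 m and y of L2_center in the frame of groove4 between -0.005 and 0.005 m and z of L2_center in the frame of groove4 between 0.0243 and 0.0323 m and angle between the x axis of L2_center and the x axis of groove4, either way round below 0.08 rad)) and ((x of L3_center in the frame of groove1 between -0.012 and 0.012 m and y of L3_center in the frame of groove1 between -0.005 and 0.005 m and z of L3_center in the frame of groove1 between 0.0243 and 0.0323 m and angle between the x axis of L3_center and the x axis of groove1, either way round below 0.08 rad) or (x of L3_center in the frame of groove2 between -0.012 and 0.012 m and y of L3_center in the frame of groove2 between -0.005 and 0.005 m and z of L3_center in the frame of groove2 between 0.0243 and 0.0323 m and angle between the x axis of L3_center and the x axis of groove2, either way round below 0.08 rad) or (x of L3_center in the frame of groove3 between -0.012 and 0.012 m and y of L3_center in the frame of groove3 between -0.005 and 0.005 m and z of L3_center in the frame of groove3 between 0.0243 and 0.0323 m and angle between the x axis of L3_center and the x axis of groove3, either way round below 0.08 rad) or (x of L3_center in the frame of groove4 between -0.012 and 0.012 m and y of L3_center in the frame of groove4 between -0.005 and 0.005 m and z of L3_center in the frame of groove4 between 0.0243 and 0.0323 m and angle between the x axis of L3_center and the x axis of groove4, either way round below 0.08 rad)) and ((x of L4_center in the frame of groove1 between -0.012 and 0.012 m and y of L4_center in the frame of groove1 between -0.005 and 0.005 m and z of L4_center in the frame of groove1 between 0.0243 and 0.0323 m and angle between the x axis of L4_center and the x axis of groove1, either way round below 0.08 rad) or (x of L4_center in the frame of groove2 between -0.012 and 0.012 m and y of L4_center in the frame of groove2 between -0.005 and 0.005 m and z of L4_center in the frame of groove2 between 0.0243 and 0.0323 m and angle between the x axis of L4_center and the x axis of groove2, either way round below 0.08 rad) or (x of L4_center in the frame of groove3 between -0.012 and 0.012 m and y of L4_center in the frame of groove3 between -0.005 and 0.005 m and z of L4_center in the frame of groove3 between 0.0243 and 0.0323 m and angle between the x axis of L4_center and the x axis of groove3, either way round below 0.08 rad) or (x of L4_center in the frame of groove4 between -0.012 and 0.012 m and y of L4_center in the frame of groove4 between -0.005 and 0.005 m and z of L4_center in the frame of groove4 between 0.0243 and 0.0323 m and angle between the x axis of L4_center and the x axis of groove4, either way round below 0.08 rad)) and height (world z) of each of S1_center, S2_center below 0.045 m and linear speed of each of L1, L2, L3, L4, bar below 0.03 m/s and contact force between each of L1, L2, L3, L4, bar and the fingers below 0.1 N); the robot touches nothing.
Of L1, L2, L3, L4 only 3 to 4 are there at a start; the rules pass over those that are not, and their reading is None.
At some moment in a run one of L1, L2, L3, L4 may be knocked a few centimetres aside while the robot is not near it.
Once in a run the grip may slacken for a moment while it holds something.
It also fails if it takes over 210 s, if anything falls off the work surface, if the arm or the gripper's body presses on something with over 40 N, if the wrist force passes 120 N, or if a joint passes its speed limit or range.

ROBOT

A 6-joint arm with a two-finger parallel gripper is mounted at the origin on the work surface. World frame = base frame: x ahead of the robot, y to its left, z up, the work surface at z = 0. Lengths are in m, angles in rad, forces in N, time in s.
With the tool pointing down it reaches from about 0.325 to 0.9 m from the base axis. Payload 6.1 kg.
Tool frame: the origin (TCP) lies at the very end of the fingers, on their centre line; the grasp point (between the pads) lies 19 mm behind it (ctrl.grip_point_offset is the distance from the TCP to the grasp point, in m); z points along the fingers, y is the direction in which the jaws open and shut (so a half turn about z gives the same grasp; the last joint's range is limited). The gripper opens to 87 mm and grips with 3 to 60 N. Pads are 19 mm wide; open, the fingers measure 117 mm over their backs; the gripper's body (75 mm by 190 mm) begins 51 mm behind the grasp point.
Start: joints at [1.091, 0.22, 1.526, -0, 1.395, -0.126], TCP at [0.217, 0.586, 0.223] pointing down, gripper open.
Joint ranges: [-2.98, 2.98], [-0.91, 2.08], [0.09, 2.57], [-1.24, 4.39], [0.2, 2.65], [-2.68, 2.68]. Speed limits (rad/s): [2.57, 2.57, 3.01, 3.14, 3.14, 3.14].

INTERFACE

Orientations are given as [roll, pitch, yaw] about the fixed x, y, z axes, in that order (R = Rz(yaw) Ry(pitch) Rx(roll)).
In Python, from plant import ctrl, camera, order gives the robot as it stands.
- The arm moves only by the tool step_arm, never from a script. Its argument "motion" is a list of rows, each a list of 3 entries, a list of its own where there are three numbers: the shift along the tool's x, y, z in cm, then the turn, a rotation vector about the tool's x, y, z in degrees, then the opening, from 0 (shut) to 1 (fully open). In form: [[[dx, dy, dz], [ax, ay, az], grip], ...]. A call has 1 to 12 rows; each row shifts and turns the pose as measured when the row begins, along the tool's axes as they then stand; what a row does not reach is not made up. A row lasts 1/12 s, in which the tool goes at most 41.7 mm and 7.16 degrees, less where a joint would pass 70% of its speed; a pose out of reach is approached as far as the arm can. A call is refused whole if a number of a shift passes 4.17 or a number of a turn 7.16, either way. A call with a gripper value outside its range is refused whole. The fingers move at their own pace and stop on an object; "force" is the grip in N (left out, the last holds). Time passes only in rows, so rows that do not move let the fingers close. It gives the time, the measured TCP pose, the force and the opening at its end, in the units of the state.
- ctrl.observe(): the state, without advancing time (a new reading comes with each control period).
- camera(name): name is "side" or "top"; returns a dict with "img" (400x640x3 uint8, red, green, blue), "range_z" (400x640 float32, m along the optical axis (not along the pixel's ray), 0 where there is no reading), "K" (3x3 intrinsics, pixels), "dist" ([k1, k2, p1, p2, k3] as OpenCV has them; the pictures are not rectified), "T" (4x4, takes a point from camera to world coordinates). Camera axes: x right, y down, z forward; pixel columns grow to the right and rows downward; lengths in m; the calibration is good to about 2 mm. A picture is of the moment at which its call begins.
- order.job_done(): hands the job in, once; it reports no verdict.
The state is a dict: "time": time; "joint_pos": joint angles; "joint_vel": joint speeds; "joint_efforts": joint torques, N m; "tool_pos": TCP position; "tcp_rot": TCP orientation; "ft_force": force on the tool from outside, world axes, zero at the start; "moment": the same for the moment, N m; "gripper_width": finger opening in m.
Only numpy, scipy, OpenCV 4.12 (cv2) and the standard library are available. Lean on these libraries where they do the work, as an engineer would, in place of code of your own. Each camera call takes 0.05 s, during which the arm holds its last target.

## Working session

There is one attempt and no reset: what is moved stays moved. The work goes in short steps, Python scripts to look and compute and a tool call to move; the robot and the scene stay as the last step left them, time stands still between calls to the robot, and variables do not carry over. Pictures are saved under pics/ and viewed, and the job is handed in when it is done.

Besides the shell and the picture viewer there is one more tool, called after "Call:" by a JSON object that holds its "api" and its "payload". step_arm: Moves the arm, as the interface text tells. Its arguments: {"type":"object","properties":{"motion":{"type":"array","items":{"type":"array"}},"force":{"type":"number"}},"required":["motion"]}

```bash
ls; mkdir -p pics
python3 - <<'E'
from plant import ctrl,camera,order
import cv2
s=ctrl.observe();print(s)
for n in("top","side"):
    c=camera(n);cv2.imwrite(f"pics/{n}0.png",c["img"][:,:,::-1]);print(n,c["K"],c["dist"],c["T"])
E
```

```text
pics
{'time': 0.0, 'joint_pos': array([ 1.09090161e+00,  2.21251175e-01,  1.52760828e+00,  1.38446958e-05,
        1.39467199e+00, -1.26140306e-01]), 'joint_vel': array([-0.00087983,  0.00132542,  0.00111266, -0.00224702, -0.0002496 ,
       -0.00010623]), 'joint_efforts': array([ 6.36513105e-04, -4.94614041e+01, -3.87368488e+01,  6.98542711e-02,
        5.74041379e-02, -1.90587984e-04]), 'tool_pos': array([0.21625178, 0.58574342, 0.22142323]), 'tcp_rot': array([-3.13967098e+00, -2.57429048e-04,  2.78783555e+00]), 'ft_force': array([ 0.45470634, -0.71438685,  0.05851563]), 'moment': array([ 0.0430193 ,  0.00398173, -0.01143126]), 'gripper_width': 0.08705433426628008}
top [[520.42956817   0.         312.13840047]
 [  0.         520.42956817 195.47929668]
 [  0.           0.           1.        ]] [-0.12813351  0.          0.          0.          0.        ] [[ 0.05410407 -0.97490063  0.21596647  0.09815904]
 [-0.99851195 -0.05430132  0.00502475 -0.01163057]
 [ 0.00682863 -0.21591696 -0.97638785  1.74940175]
 [ 0.          0.          0.          1.        ]]
side [[363.13220785   0.         325.0182693 ]
 [  0.         363.13220785 202.5679234 ]
 [  0.           0.           1.        ]] [-0.05095935  0.          0.          0.          0.        ] [[ 0.88900768 -0.28785324  0.3560981   0.08239305]
 [-0.45774084 -0.578689    0.67497583 -0.78250317]
 [ 0.01177607 -0.76305933 -0.64622115  0.77363696]
 [ 0.          0.          0.          1.        ]]
```

View pics/top0.png

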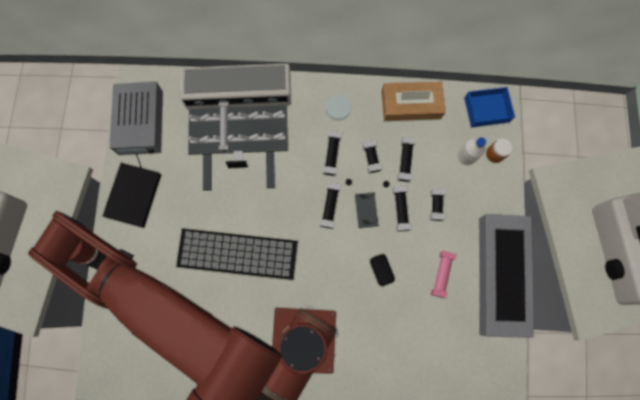

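View pics/side0.png

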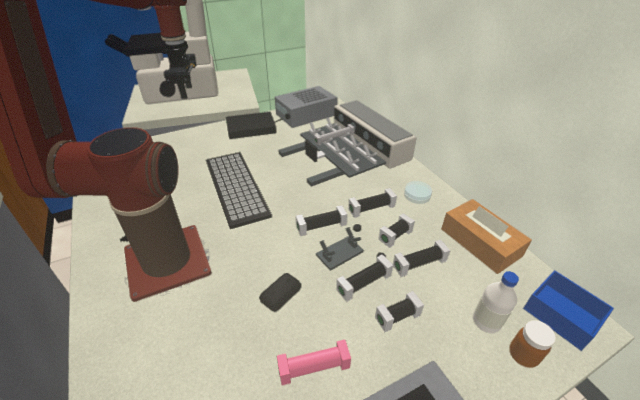

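Top view: four long barrels at (332,155), (406,160), (330,206), (402,208); short ones at (371,157), (437,205); the rest at (367,210); carriage at (238,127) with the bar in a groove and the handle at (236,163). The pink one at (443,274) is a decoy. Next I'll enlarge and measure.

```bash
cat > h.py <<'E'
import numpy as np,cv2
from plant import ctrl,camera,order
def ray(c,uv):
    uv=np.asarray(uv,float).reshape(-1,1,2)
    n=cv2.undistortPoints(uv,c["K"],np.array(c["dist"])).reshape(-1,2)
    d=np.c_[n,np.ones(len(n))]@c["T"][:3,:3].T
    return c["T"][:3,3],d
def onz(c,uv,z):
    o,d=ray(c,uv); t=(z-o[2])/d[:,2]; return o+d*t[:,None]
def proj(c,P):
    P=np.asarray(P,float).reshape(-1,3);R=c["T"][:3,:3].T
    rv,_=cv2.Rodrigues(R); return cv2.projectPoints(P,rv,-R@c["T"][:3,3],c["K"],np.array(c["dist"]))[0].reshape(-1,2)
def ortho(c,x0,x1,y0,y1,z,s=1000):
    # rectified bench view at height z: up=+x, left=+y
    H=int((x1-x0)*s);W=int((y1-y0)*s)
    X=x1-np.arange(H)/s; Y=y1-np.arange(W)/s
    XX,YY=np.meshgrid(X,Y,indexing='ij')
    p=proj(c,np.stack([XX,YY,np.full_like(XX,z)],-1).reshape(-1,3)).astype(np.float32).reshape(H,W,2)
    return cv2.remap(c["img"],p[...,0],p[...,1],cv2.INTER_CUBIC)
def barrels(c,zt=0.040,box=(0.3,0.95,-0.7,0.1)):
    # black tube+bright flange: find dark blobs on bench
    g=cv2.cvtColor(c["img"],cv2.COLOR_RGB2HSV)
    m=((g[...,2]<60)).astype(np.uint8)
    n,l,st,ce=cv2.connectedComponentsWithStats(m)
    out=[]
    for i in range(1,n):
        if st[i,4]<60: continue
        ys,xs=np.where(l==i); r=cv2.minAreaRect(np.c_[xs,ys].astype(np.float32))
        w=onz(c,r[0],zt)[0]
        if box[0]<w[0]<box[1] and box[2]<w[1]<box[3]: out.append((st[i,4],np.round(r[0],1),np.round(r[1],1),np.round(r[2],1),w.round(4)))
    return out
E
python3 - <<'E'
from h import *
c=camera("top")
for b in barrels(c):print(b)
im=cv2.resize(c["img"][120:240,300:460],None,fx=5,fy=5,interpolation=cv2.INTER_CUBIC)
cv2.imwrite("pics/crop1.png",im[:,:,::-1])
im=cv2.resize(c["img"][55:200,170:310],None,fx=4,fy=4,interpolation=cv2.INTER_CUBIC)
cv2.imwrite("pics/crop2.png",im[:,:,::-1])
E
```

```text
(np.int32(1721), array([460.5,  77.3]), array([340.,   7.]), np.float64(4.1), array([ 0.9433, -0.5148,  0.04  ]))
(np.int32(248), array([332.1, 151.6]), array([ 8.6, 28.3]), np.float64(8.1), array([ 0.6342, -0.063 ,  0.04  ]))
(np.int32(258), array([406.2, 157.9]), array([ 9.2, 28.1]), np.float64(5.7), array([ 0.6264, -0.3188,  0.04  ]))
(np.int32(143), array([371.4, 155.2]), array([15.7,  8.9]), np.float64(77.5), array([ 0.629 , -0.1983,  0.04  ]))
(np.int32(275), array([330.2, 204.2]), array([ 9.2, 29.9]), np.float64(9.9), array([ 0.4498, -0.0649,  0.04  ]))
(np.int32(277), array([401.4, 207.4]), array([29.8,  9.3]), np.float64(84.3), array([ 0.4519, -0.3048,  0.04  ]))
(np.int32(151), array([437.5, 203. ]), array([16.,  9.]), np.float64(90.0), array([ 0.4738, -0.4279,  0.04  ]))
```

View pics/crop1.png

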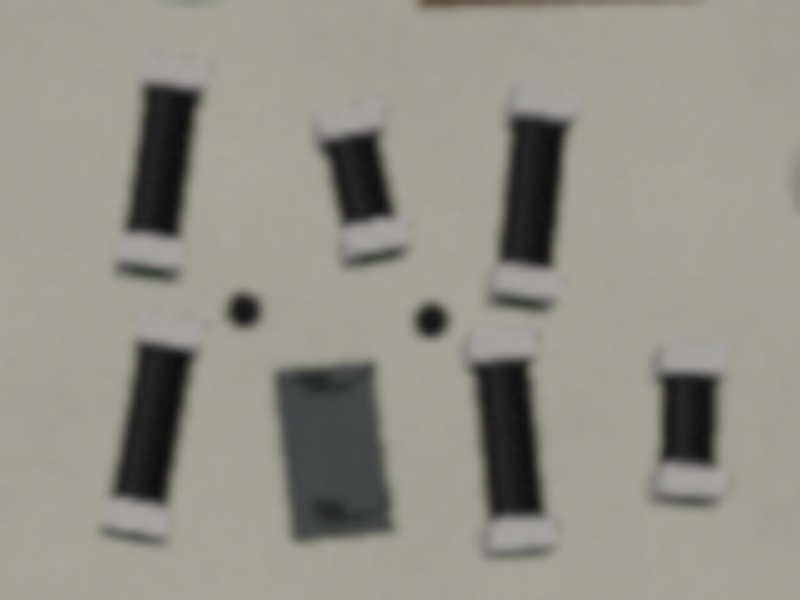

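View pics/crop2.png

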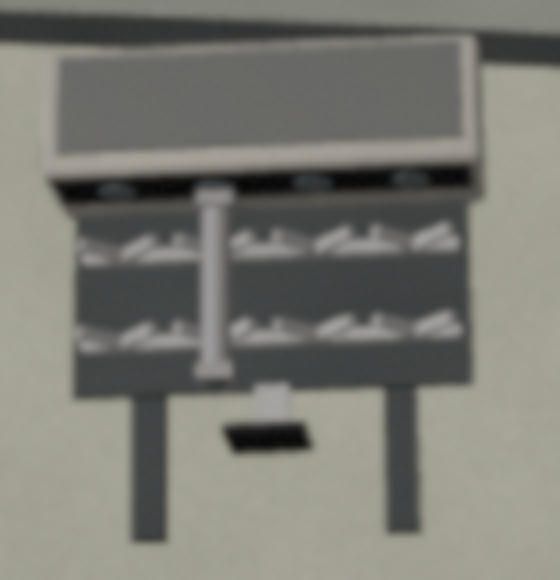

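Four long barrels: the tubes between the flanges measure 28–30 px, against 16 px for the two short ones. Now the carriage, handle and rest, with rectified views.

Run:
```python
from h import *
c=camera("top")
np.save("/tmp/r.npy",c["range_z"])
o=ortho(c,0.5,0.95,0.0,0.55,0.03,1300); cv2.imwrite("pics/o1.png",o[:,:,::-1]); print(o.shape)
o=ortho(c,0.38,0.54,-0.27,-0.1,0.0,3500); cv2.imwrite("pics/o2.png",o[:,:,::-1]); print(o.shape)
s=camera("side")
im=cv2.resize(s["img"][85:200,270:420],None,fx=5,fy=5,interpolation=cv2.INTER_CUBIC)
cv2.imwrite("pics/s2.png",im[:,:,::-1])
# heights near handle
uv=[(u,v) for v in range(148,172,2) for u in (226,231,236,241,246)]
o_,d=ray(c,uv)
for v in range(144,172,2):
    print(v,[tuple(np.round((o_+ray(c,(u,v))[1][0]*c["range_z"][v,u])[[0,1,2]],3)) for u in (228,236,242)])
```

```text
(584, 715, 3)
(560, 595, 3)
144 [(np.float64(0.647), np.float64(0.3), np.float64(0.023)), (np.float64(0.647), np.float64(0.271), np.float64(0.029)), (np.float64(0.647), np.float64(0.25), np.float64(0.032))]
146 [(np.float64(0.626), np.float64(0.291), np.float64(0.068)), (np.float64(0.64), np.float64(0.27), np.float64(0.029)), (np.float64(0.641), np.float64(0.25), np.float64(0.028))]
148 [(np.float64(0.618), np.float64(0.29), np.float64(0.07)), (np.float64(0.631), np.float64(0.269), np.float64(0.034)), (np.float64(0.631), np.float64(0.248), np.float64(0.036))]
150 [(np.float64(0.615), np.float64(0.292), np.float64(0.059)), (np.float64(0.626), np.float64(0.27), np.float64(0.026)), (np.float64(0.623), np.float64(0.247), np.float64(0.039))]
152 [(np.float64(0.617), np.float64(0.296), np.float64(0.028)), (np.float64(0.617), np.float64(0.268), np.float64(0.031)), (np.float64(0.619), np.float64(0.248), np.float64(0.029))]
154 [(np.float64(0.618), np.float64(0.301), np.float64(-0.002)), (np.float64(0.61), np.float64(0.267), np.float64(0.032)), (np.float64(0.613), np.float64(0.247), np.float6
[... 763 characters left out ...]
np.float64(0.284), np.float64(0.077)), (np.float64(0.563), np.float64(0.258), np.float64(0.073)), (np.float64(0.565), np.float64(0.238), np.float64(0.069))]
166 [(np.float64(0.559), np.float64(0.287), np.float64(0.054)), (np.float64(0.56), np.float64(0.26), np.float64(0.056)), (np.float64(0.563), np.float64(0.24), np.float64(0.051))]
168 [(np.float64(0.56), np.float64(0.291), np.float64(0.027)), (np.float64(0.568), np.float64(0.268), np.float64(0.003)), (np.float64(0.572), np.float64(0.249), np.float64(-0.01))]
170 [(np.float64(0.559), np.float64(0.295), np.float64(0.003)), (np.float64(0.562), np.float64(0.268), np.float64(-0.002)), (np.float64(0.564), np.float64(0.247), np.float64(-0.005))]
```

View pics/o1.png

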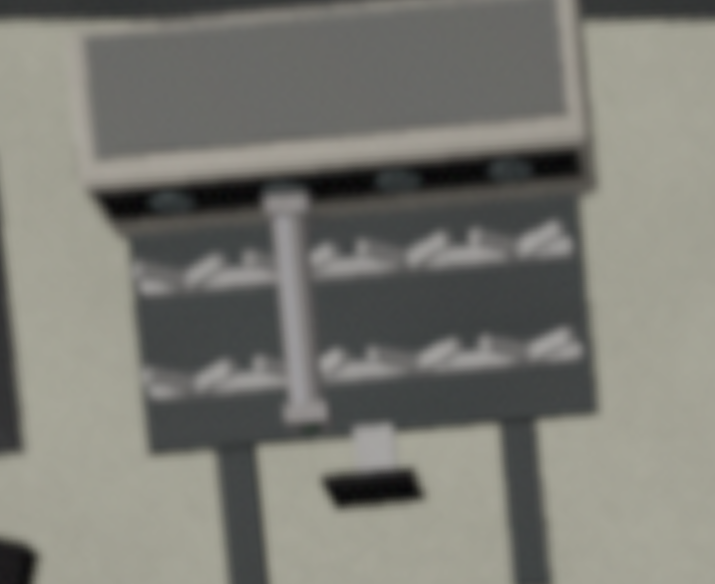

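View pics/o2.png

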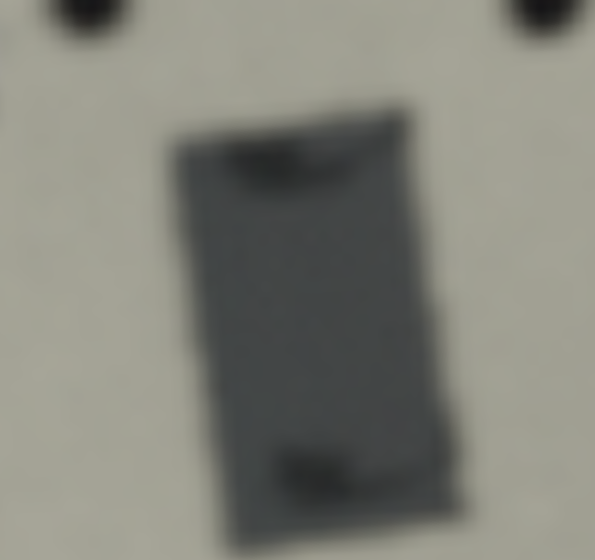

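View pics/s2.png

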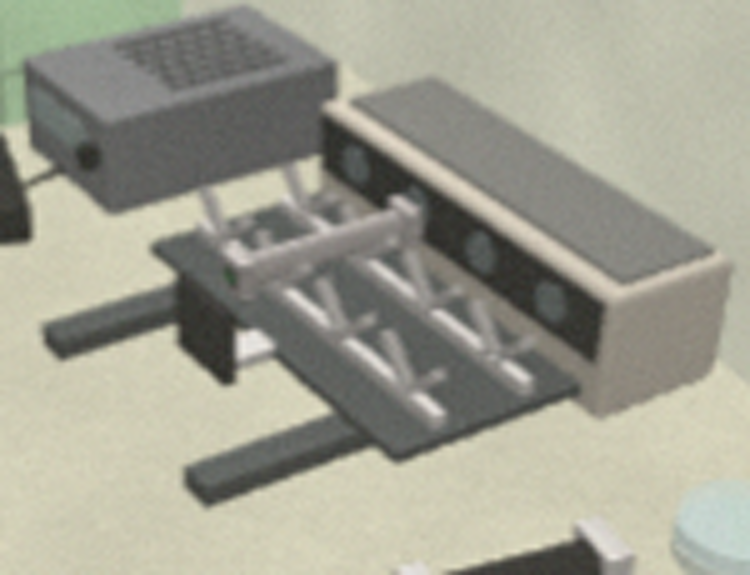

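Measured: the carriage is yawed about +0.09 rad and its centre is near (0.703, 0.270). The handle is near (0.568, 0.258). The rest is at (0.444, -0.190), yaw about 0.13. Next, turn the tool for the handle.

Add to h.py:
```python
from scipy.spatial.transform import Rotation as Ro
def go(p,yaw):
    s=ctrl.observe(); R=Ro.from_euler('xyz',s["tcp_rot"]); Rt=Ro.from_euler('xyz',[np.pi,0,yaw])
    print("t",round(s["time"],2),"tcp",s["tool_pos"].round(4),"rot",s["tcp_rot"].round(4),"w",round(s["gripper_width"],4),"F",s["ft_force"].round(1))
    print("shift now-axes cm",(R.inv().apply(np.array(p)-s["tool_pos"])*100).round(2),"turn deg",np.degrees((R.inv()*Rt).as_rotvec()).round(2),
     "shift target-axes cm",(Rt.inv().apply(np.array(p)-s["tool_pos"])*100).round(2),"j",s["joint_pos"].round(2))
```

```text
(no output)
```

Call:
{"api": "step_arm", "payload": {"motion": [[[0,0,0],[0,0,7.15],0.5],[[0,0,0],[0,0,7.15],0.5],[[0,0,0],[0,0,7.15],0.5],[[0,0,0],[0,0,7.15],0.5],[[0,0,0],[0,0,7.15],0.5],[[0,0,0],[0,0,7.15],0.5],[[0,0,0],[0,0,7.15],0.5],[[0,0,0],[0,0,7.15],0.5],[[0,0,0],[0,0,7.15],0.5]], "force": 30}}

```text
time: 1.0
tool_pos: [0.2158, 0.585, 0.22]
tcp_rot: [-3.139, 0.004, 1.658]
ft_force: [-0.7, 0.9, 0.2]
gripper_width: 0.0445
```

```bash
python3 -c "
from h import *
go((.568,.258,.15),1.662)"
```

```text
t 1.0 tcp [0.2158 0.585  0.22  ] rot [-3.1392  0.0037  1.6578] w 0.0445 F [-0.7  0.9  0.2]
shift now-axes cm [-35.61  32.26   7.05] turn deg [-0.14  0.21 -0.24] shift target-axes cm [-35.77  32.09   7.  ] j [1.09 0.22 1.53 0.   1.39 1.  ]
```

Call:
{"api": "step_arm", "payload": {"motion": [[[-3.0,2.7,0.4],[0,0,0],0.5],[[-3.0,2.7,0.4],[0,0,0],0.5],[[-3.0,2.7,0.4],[0,0,0],0.5],[[-3.0,2.7,0.4],[0,0,0],0.5],[[-3.0,2.7,0.4],[0,0,0],0.5],[[-3.0,2.7,0.4],[0,0,0],0.5],[[-3.0,2.7,0.4],[0,0,0],0.5],[[-3.0,2.7,0.4],[0,0,0],0.5],[[-3.0,2.7,0.4],[0,0,0],0.5],[[-3.0,2.7,0.4],[0,0,0],0.5],[[-3.0,2.7,0.4],[0,0,0],0.5],[[0,0,0],[0,0,0],0.5]]}}

```text
time: 2.0
tool_pos: [0.546, 0.2714, 0.1738]
tcp_rot: [-3.141, 0.001, 1.657]
ft_force: [-1.7, -0.6, 0.8]
gripper_width: 0.0433
```

```bash
python3 -c "
from h import *
go((.568,.258,.13),1.662)"
```

```text
t 2.0 tcp [0.546  0.2714 0.1738] rot [-3.1412e+00  8.0000e-04  1.6570e+00] w 0.0433 F [-1.7 -0.6  0.8]
shift now-axes cm [-1.52  2.08  4.38] turn deg [-0.02  0.04 -0.29] shift target-axes cm [-1.53  2.07  4.38] j [ 0.33  0.22  1.62 -0.    1.3   0.25]
```

Call:
{"api": "step_arm", "payload": {"motion": [[[-0.8,1.1,2],[0,0,0],0.5],[[-0.8,1.0,2],[0,0,-0.3],0.5],[[0,0,2.5],[0,0,0],0.5],[[0,0,2.2],[0,0,0],0.5],[[0,0,2.2],[0,0,0],0.5],[[0,0,2],[0,0,0],0.5],[[0,0,0],[0,0,0],0.5]]}}

```text
time: 2.58
tool_pos: [0.5731, 0.2542, 0.0417]
tcp_rot: [3.137, -0.001, 1.654]
ft_force: [-0.2, -1.1, -0.7]
gripper_width: 0.0432
```

```bash
python3 -c "
from h import *
go((.568,.258,.043),1.662)
c=camera('side')
im=cv2.resize(c['img'][85:200,270:420],None,fx=5,fy=5,interpolation=cv2.INTER_CUBIC)
cv2.imwrite('pics/s3.png',im[:,:,::-1])
"
```

```text
t 2.58 tcp [0.5731 0.2542 0.0417] rot [ 3.1374e+00 -1.0000e-03  1.6541e+00] w 0.0432 F [-0.2 -1.1 -0.7]
shift now-axes cm [ 0.42 -0.48 -0.13] turn deg [ 0.24 -0.05 -0.45] shift target-axes cm [ 0.42 -0.47 -0.13] j [0.29 0.41 1.66 0.   1.07 0.21]
```

View pics/s3.png

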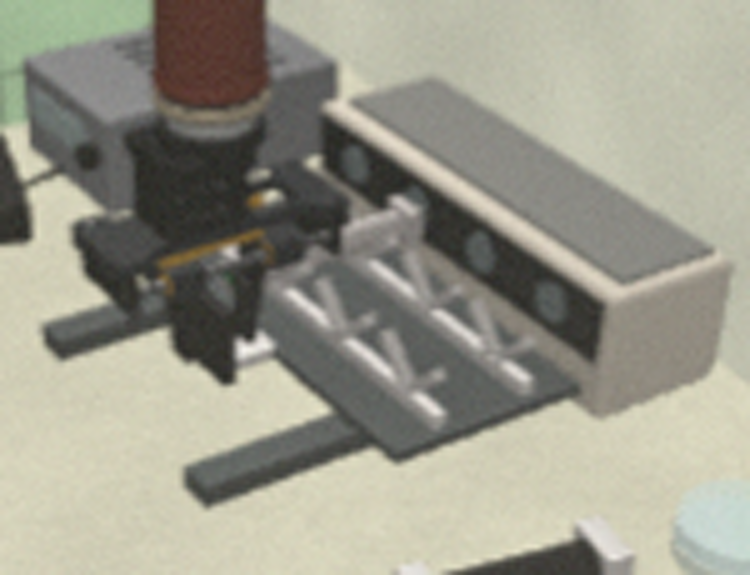

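The fingers straddle the handle (crop about (215,290)). Closing on it.

Call:
{"api": "step_arm", "payload": {"motion": [[[0,-0.4,0],[0,0,0],0.5],[[0,0,0],[0,0,0],0],[[0,0,0],[0,0,0],0],[[0,0,0],[0,0,0],0],[[0,0,0],[0,0,0],0],[[0,0,0],[0,0,0],0]], "force": 40}}

```text
time: 3.13
tool_pos: [0.5713, 0.2564, 0.0507]
tcp_rot: [3.131, -0.003, 1.656]
ft_force: [-13.6, -2.2, 5.2]
gripper_width: 0.0179
```

Call:
{"api": "step_arm", "payload": {"motion": [[[0,-1.5,0],[0,0,0],0],[[0,-1.5,0],[0,0,0],0],[[0,-1.5,0],[0,0,0],0],[[0,-1.5,0],[0,0,0],0]]}}

```text
time: 3.47
tool_pos: [0.5177, 0.2514, 0.0518]
tcp_rot: [3.116, -0.004, 1.655]
ft_force: [6.6, -0.3, -4.1]
gripper_width: 0.012
```

Call:
{"api": "step_arm", "payload": {"motion": [[[0,-1.5,0],[0,0,0],0],[[0,-1.5,0],[0,0,0],0],[[0,-1.5,0],[0,0,0],0],[[0,-1,0],[0,0,0],0],[[0,-0.7,0],[0,0,0],0],[[0,-0.6,0],[0,0,0],0]]}}

```text
time: 3.97
tool_pos: [0.4518, 0.2452, 0.0517]
tcp_rot: [3.103, -0.005, 1.655]
ft_force: [6.0, 0.9, -4.0]
gripper_width: 0.0124
```

```bash
python3 -c "
from h import *
go((.4485,.247,.05),1.662)"
```

```text
t 3.97 tcp [0.4518 0.2452 0.0517] rot [ 3.103  -0.0053  1.6552] w 0.0124 F [ 6.   0.9 -4. ]
shift now-axes cm [ 0.21 -0.32  0.16] turn deg [ 2.21 -0.29 -0.4 ] shift target-axes cm [ 0.21 -0.31  0.17] j [ 0.35  0.12  1.98 -0.01  0.99  0.27]
```

Call:
{"api": "step_arm", "payload": {"motion": [[[0,-0.4,0],[0,0,0],0],[[0,-0.4,0],[0,0,0],0]]}}

```text
time: 4.13
tool_pos: [0.4492, 0.2449, 0.0519]
tcp_rot: [3.089, -0.006, 1.656]
ft_force: [31.9, 4.0, -34.6]
gripper_width: 0.0123
```

Call:
{"api": "step_arm", "payload": {"motion": [[[0,-0.3,0],[0,0,0],0],[[0,-0.3,0],[0,0,0],0],[[0,0,0],[0,0,0],0],[[0,0,0],[0,0,0],0]]}}

```text
time: 4.47
tool_pos: [0.4495, 0.245, 0.0519]
tcp_rot: [3.075, -0.008, 1.654]
ft_force: [2.8, -0.2, -2.2]
gripper_width: 0.0123
```

At the stop (the force rose to about 32 N). Release and rise.

Call:
{"api": "step_arm", "payload": {"motion": [[[0,0,0],[0,0,0],0.4],[[0,0,0],[0,0,0],0.4],[[0,0,0],[0,0,0],0.4],[[0,0,-2],[0,0,0],0.4],[[0,0,-4],[0,0,0],0.5],[[0,0,-4],[3.5,0,0],0.5],[[0,0,-4],[0,0,0],0.5],[[0,0,-4],[0,0,0],0.5],[[0,0,0],[0,0,0],0.5]]}}

```text
time: 5.22
tool_pos: [0.4385, 0.2424, 0.2371]
tcp_rot: [-3.135, -0.007, 1.655]
ft_force: [1.0, 0.1, 1.3]
gripper_width: 0.0434
```

Run:
```python
from h import *
go((.45,.0,.25),.09)
c=camera("top");cv2.imwrite("pics/t4.png",c["img"][:,:,::-1])
o=ortho(c,0.4,0.8,0.05,0.5,0.03,1600); cv2.imwrite("pics/o4.png",o[:,:,::-1])
```

```text
t 5.22 tcp [0.4385 0.2424 0.2371] rot [-3.1351 -0.0069  1.6547] w 0.0434 F [1.  0.1 1.3]
shift now-axes cm [-24.24  -0.9   -1.45] turn deg [-6.100e-01 -2.000e-02  8.965e+01] shift target-axes cm [-1.03 24.24 -1.29] j [ 0.34 -0.09  1.82  0.01  1.41  0.26]
```

View pics/o4.png

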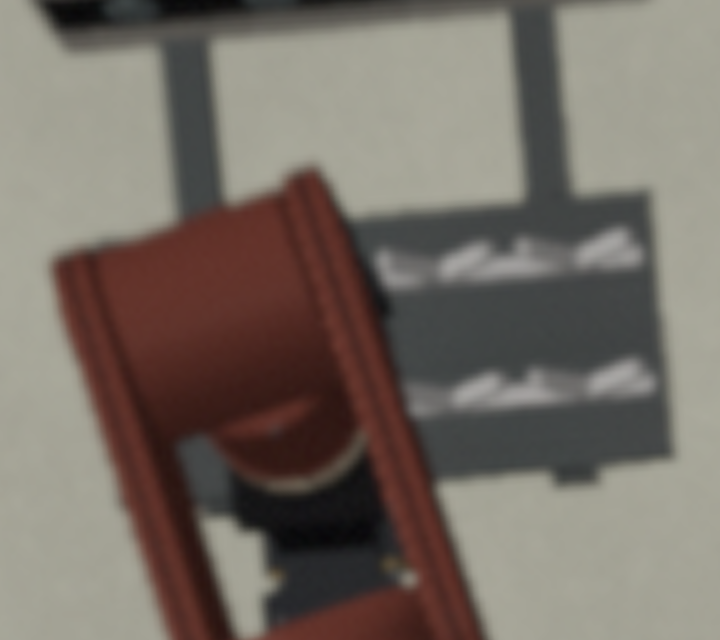

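Call:
{"api": "step_arm", "payload": {"motion": [[[0,0,0],[0,0,7.15],0.6],[[0,0,0],[0,0,7.15],0.6],[[0,0,0],[0,0,7.15],0.6],[[0,0,0],[0,0,7.15],0.6],[[0,0,0],[0,0,7.15],0.6],[[0,0,0],[0,0,7.15],0.6],[[0,0,0],[0,0,7.15],0.6],[[0,0,0],[0,0,7.15],0.6],[[0,0,0],[0,0,7.15],0.6],[[0,0,0],[0,0,7.15],0.6],[[0,0,0],[0,0,7.15],0.6],[[0,0,0],[0,0,7.15],0.6]]}}

```text
time: 6.27
tool_pos: [0.4315, 0.241, 0.2224]
tcp_rot: [-3.137, 0.021, 0.15]
ft_force: [-0.5, 0.4, -0.1]
gripper_width: 0.0522
```

Call:
{"api": "step_arm", "payload": {"motion": [[[0,4.0,0],[0,0,3.0],0.6],[[0,4.0,0],[0,0,0],0.6],[[0,4.0,0],[0,0,0],0.6],[[0,4.0,0],[0,0,0],0.6],[[0,4.0,0],[0,0,0],0.6],[[0,0,0],[0,0,0],0.6]]}}

```text
time: 6.77
tool_pos: [0.4482, 0.0378, 0.2139]
tcp_rot: [-3.138, 0.029, 0.097]
ft_force: [-0.4, 0.1, -0.2]
gripper_width: 0.0518
```

Run:
```python
from h import *
c=camera("top");cv2.imwrite("pics/t5.png",c["img"][:,:,::-1])
o=ortho(c,0.4,0.8,0.05,0.5,0.03,1600); cv2.imwrite("pics/o5.png",o[:,:,::-1])
go((.45,.0,.25),.09)
```

```text
t 6.82 tcp [0.4477 0.0404 0.2136] rot [-3.1355  0.0295  0.0969] w 0.052 F [-0.3  0.3  0.1]
shift now-axes cm [-0.27  4.02 -3.66] turn deg [-0.35  1.69  0.39] shift target-axes cm [-0.14  4.05 -3.64] j [-0.09 -0.18  1.95  0.    1.4   1.39]
```

View pics/o5.png

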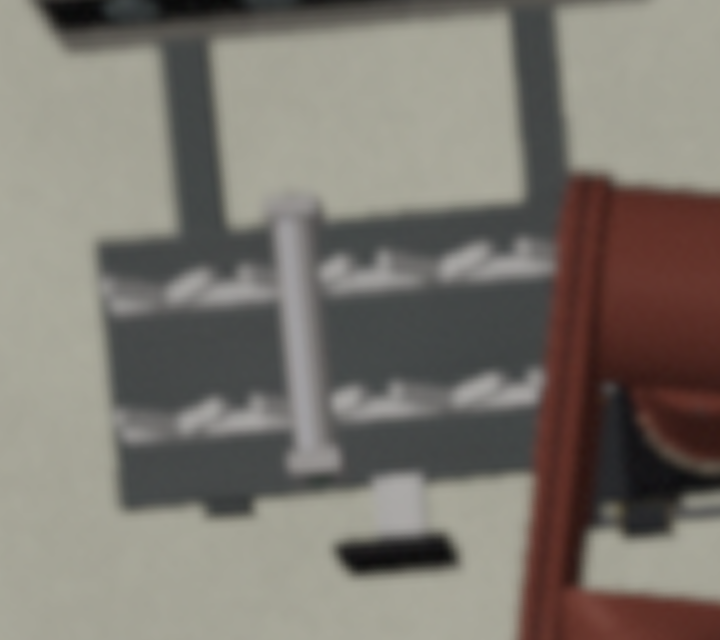

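The carriage is out: plate corners in o5 at (97,242), (122,510), (648,190) and (672,456) give a centre of (0.5825, 0.2597) and yaw 0.0925. The bar is in groove 2 near (0.580, 0.303). Going to it.

Call:
{"api": "step_arm", "payload": {"motion": [[[0,-1,0],[-0.3,1.7,0.3],0.6],[[2.0,-3.5,0],[0,0,0],0.6],[[2.0,-3.5,0],[0,0,0],0.6],[[2.0,-3.5,0],[0,0,0],0.6],[[2.0,-3.5,0],[0,0,0],0.6],[[2.0,-3.5,0],[0,0,0],0.6],[[2.0,-3.5,0],[0,0,0],0.6],[[2.0,-3.5,0],[0,0,0],0.6],[[0,0,0],[0,0,0],0.6]]}}

```text
time: 7.57
tool_pos: [0.5581, 0.3216, 0.2018]
tcp_rot: [-3.138, 0.011, 0.086]
ft_force: [-1.3, -0.5, -0.7]
gripper_width: 0.0523
```

Run:
```python
from h import *
go((.580,.303,.046),.0925)
```

```text
t 7.57 tcp [0.5581 0.3216 0.2018] rot [-3.1383  0.0112  0.0861] w 0.0523 F [-1.3 -0.5 -0.7]
shift now-axes cm [ 2.2   2.1  15.55] turn deg [-0.19  0.64 -0.37] shift target-axes cm [ 2.01  2.06 15.58] j [0.4  0.29 1.49 0.01 1.38 1.88]
```

Call:
{"api": "step_arm", "payload": {"motion": [[[1.0,1.0,2],[0,0.6,-0.3],0.6],[[1.0,1.0,2],[0,0,0],0.6],[[0,0,3],[0,0,0],0.6],[[0,0,2],[0,0,0],0.6],[[0,0,0],[0,0,0],0.6]]}}

```text
time: 7.98
tool_pos: [0.5745, 0.3158, 0.1035]
tcp_rot: [-3.137, 0.005, 0.105]
ft_force: [0.5, -0.6, -1.2]
gripper_width: 0.0521
```

Run:
```python
from h import *
go((.580,.303,.046),.0925)
```

```text
t 7.98 tcp [0.5745 0.3158 0.1035] rot [-3.1365  0.0047  0.1051] w 0.0521 F [ 0.5 -0.6 -1.2]
shift now-axes cm [0.44 1.36 5.74] turn deg [-0.29  0.27  0.72] shift target-axes cm [0.43 1.32 5.75] j [0.38 0.4  1.54 0.01 1.21 1.84]
```

Call:
{"api": "step_arm", "payload": {"motion": [[[0.4,1.3,0],[0,0,0.7],0.6],[[0,0,0],[0,0,0],0.6],[[0,0,0],[0,0,0],0.6]]}}

```text
time: 8.23
tool_pos: [0.5773, 0.3043, 0.1023]
tcp_rot: [-3.137, 0.009, 0.095]
ft_force: [0.1, 0.5, -0.6]
gripper_width: 0.0525
```

Run:
```python
from h import *
go((.580,.303,.046),.0925)
```

```text
t 8.23 tcp [0.5773 0.3043 0.1023] rot [-3.1372  0.009   0.0948] w 0.0525 F [ 0.1  0.5 -0.6]
shift now-axes cm [0.31 0.18 5.63] turn deg [-0.25  0.52  0.13] shift target-axes cm [0.26 0.15 5.63] j [0.36 0.39 1.55 0.01 1.21 1.83]
```

Call:
{"api": "step_arm", "payload": {"motion": [[[0.3,0.2,2],[0,0.5,0],0.6],[[0,0,2],[0,0,0],0.6],[[0,0,1.3],[0,0,0],0.6],[[0,0,0],[0,0,0],0.6],[[0,0,0],[0,0,0],0.6]]}}

```text
time: 8.65
tool_pos: [0.5868, 0.3047, 0.058]
tcp_rot: [-3.133, -0.015, 0.093]
ft_force: [-0.7, -0.4, -0.6]
gripper_width: 0.0519
```

Run:
```python
from h import *
go((.580,.303,.046),.0925)
```

```text
t 8.65 tcp [0.5868 0.3047 0.058 ] rot [-3.1327 -0.0152  0.093 ] w 0.0519 F [-0.7 -0.4 -0.6]
shift now-axes cm [-0.71  0.12  1.18] turn deg [-0.51 -0.87  0.03] shift target-axes cm [-0.69  0.11  1.2 ] j [0.36 0.45 1.57 0.01 1.11 1.83]
```

Call:
{"api": "step_arm", "payload": {"motion": [[[-0.6,0.1,1.0],[0,-0.8,0],0.6],[[0,0,0.2],[0,0,0],0.6],[[0,0,0],[0,0,0],0.6]]}}

```text
time: 8.9
tool_pos: [0.5825, 0.304, 0.0486]
tcp_rot: [-3.131, -0.004, 0.093]
ft_force: [-0.0, 0.7, 0.9]
gripper_width: 0.0517
```

Run:
```python
from h import *
go((.580,.303,.046),.0925)
```

```text
t 8.9 tcp [0.5825 0.304  0.0486] rot [-3.1313 -0.0044  0.0931] w 0.0517 F [-0.   0.7  0.9]
shift now-axes cm [-0.26  0.08  0.26] turn deg [-0.59 -0.25  0.03] shift target-axes cm [-0.26  0.08  0.26] j [0.36 0.46 1.57 0.01 1.11 1.83]
```

Good. Close and lift.

Call:
{"api": "step_arm", "payload": {"motion": [[[-0.2,0.1,0.2],[-0.5,0,0],0.6],[[0,0,0],[0,0,0],0],[[0,0,0],[0,0,0],0],[[0,0,0],[0,0,0],0],[[0,0,0],[0,0,0],0],[[0,0,0],[0,0,0],0]], "force": 40}}

```text
time: 9.4
tool_pos: [0.5813, 0.3033, 0.0482]
tcp_rot: [-3.14, -0.007, 0.093]
ft_force: [-0.1, 0.4, -1.2]
gripper_width: 0.0264
```

Call:
{"api": "step_arm", "payload": {"motion": [[[0,0,-2],[0,0,0],0],[[0,0,-3],[0,0,0],0],[[0,0,-3],[0,0,0],0],[[0,0,-3],[0,0,0],0],[[0,0,0],[0,0,0],0]]}}

```text
time: 9.82
tool_pos: [0.5761, 0.3013, 0.1552]
tcp_rot: [3.139, 0.007, 0.093]
ft_force: [2.3, 0.8, -0.4]
gripper_width: 0.0237
```

Run:
```python
from h import *
go((.444,-.19,.20),.131)
```

```text
t 9.82 tcp [0.5761 0.3013 0.1552] rot [3.1392 0.0068 0.0932] w 0.0237 F [ 2.3  0.8 -0.4]
shift now-axes cm [-17.75  47.69  -4.25] turn deg [ 0.13  0.39 -2.17] shift target-axes cm [-19.51  46.98  -4.48] j [ 0.36  0.34  1.51 -0.    1.3   1.84]
```

Bar held (24 mm). Carry it to the rest.

Call:
{"api": "step_arm", "payload": {"motion": [[[-1.2,3.6,-0.5],[0,0,0],0],[[-1.4,3.7,-0.3],[0,0,-1],0],[[-1.4,3.7,-0.3],[0,0,-1],0],[[-1.4,3.7,0],[0,0,0],0],[[-1.4,3.7,0],[0,0,0],0],[[-1.4,3.7,0],[0,0,0],0],[[-1.4,3.7,0],[0,0,0],0],[[-1.4,3.7,0],[0,0,0],0],[[-1.4,3.7,0],[0,0,0],0],[[-1.4,3.7,0],[0,0,0],0],[[-1.4,3.7,0],[0,0,0],0],[[0,0,0],[0,0,0],0]]}}

```text
time: 10.82
tool_pos: [0.4643, -0.1342, 0.1546]
tcp_rot: [-3.141, 0.016, 0.138]
ft_force: [1.0, 0.2, -2.8]
gripper_width: 0.024
```

Run:
```python
from h import *
go((.444,-.19,.12),.131)
```

```text
t 10.82 tcp [ 0.4643 -0.1342  0.1546] rot [-3.1409  0.0162  0.1381] w 0.024 F [ 1.   0.2 -2.8]
shift now-axes cm [-2.72  5.25  3.5 ] turn deg [-0.04  0.93  0.41] shift target-axes cm [-2.74  5.26  3.46] j [-0.44 -0.05  1.95 -0.01  1.26  1.  ]
```

Call:
{"api": "step_arm", "payload": {"motion": [[[-1.3,2.6,1.0],[0,0.9,0.3],0],[[-1.3,2.6,1.5],[0,0,0],0],[[0,0,2],[0,0,0],0],[[0,0,0],[0,0,0],0],[[0,0,0],[0,0,0],0]]}}

```text
time: 11.23
tool_pos: [0.4418, -0.1931, 0.1049]
tcp_rot: [-3.139, 0.002, 0.126]
ft_force: [-0.4, -0.1, -3.4]
gripper_width: 0.0238
```

Run:
```python
from h import *
go((.444,-.19,.07),.131)
c=camera('side')
im=cv2.resize(c['img'][180:290,270:420],None,fx=5,fy=5,interpolation=cv2.INTER_CUBIC)
cv2.imwrite('pics/s6.png',im[:,:,::-1])
# predicted V-plate bottoms in side crop
t=.131;u=np.array([np.cos(t),np.sin(t),0]);v=np.array([-u[1],u[0],0]);P=np.array([.444,-.19,.035])
print(((proj(c,[P+.05*u,P-.05*u,P-.05*u+.024*v+[0,0,.024],P-.05*u-.024*v+[0,0,.024], P-.06*u+.035*v-[0,0,.025],P-.06*u-.035*v-[0,0,.025],P+.06*u-.035*v-[0,0,.025]])-[270,180])*5).round())
```

```text
t 11.23 tcp [ 0.4418 -0.1931  0.1049] rot [-3.1387e+00  1.6000e-03  1.2570e-01] w 0.0238 F [-0.4 -0.1 -3.4]
shift now-axes cm [ 0.26 -0.27  3.49] turn deg [-0.16  0.09 -0.31] shift target-axes cm [ 0.26 -0.28  3.49] j [-0.58  0.    2.    0.    1.15  0.87]
[[421. 287.]
 [276. 361.]
 [251. 304.]
 [303. 359.]
 [225. 360.]
 [297. 441.]
 [470. 347.]]
```

View pics/s6.png

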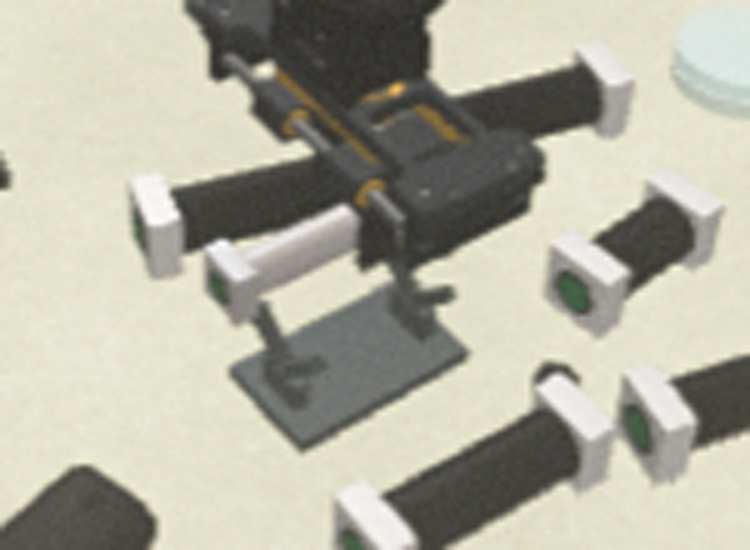

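Run:
```python
from h import *
for n,f,roi in(("top","pics/top0.png",(345,185,390,235)),("side","pics/side0.png",(310,225,370,275))):
    c=camera(n); im=cv2.imread(f)[:,:,::-1]; 
    h=cv2.cvtColor(np.ascontiguousarray(im),cv2.COLOR_RGB2GRAY)
    x0,y0,x1,y1=roi; m=(h[y0:y1,x0:x1]<110).astype(np.uint8)
    nn,l,st,ce=cv2.connectedComponentsWithStats(m); i=1+np.argmax(st[1:,4]); ys,xs=np.where(l==i)
    pts=onz(c,np.c_[xs+x0,ys+y0],.01)[:,:2]
    if n=="top":
        r=cv2.minAreaRect((pts*1000).astype(np.float32)); print(n,r,pts.mean(0))
    else:
        hull=cv2.convexHull(np.c_[xs+x0,ys+y0].astype(np.int32)).reshape(-1,2)
        low=hull[np.argmax(hull[:,1])]; left=hull[np.argmin(hull[:,0])]; right=hull[np.argmax(hull[:,0])]
        print(left,low,right,onz(c,[left,low,right],.01).round(4))
t=.131;u=np.array([np.cos(t),np.sin(t),0]);v=np.array([-u[1],u[0],0]);P=np.array([.444,-.19,.01])
print([(P+a*.06*u+b*.035*v).round(4) for a,b in((-1,1),(-1,-1),(1,-1))])
```

```text
top ((443.5902099609375, -189.07003784179688), (117.89474487304688, 68.15583801269531), 8.659956932067871) [ 0.44315002 -0.1890853 ]
[316 254] [331 269] [362 251] [[ 0.379  -0.171   0.01  ]
 [ 0.3914 -0.237   0.01  ]
 [ 0.4998 -0.2192  0.01  ]]
[array([ 0.3799, -0.1631,  0.01  ]), array([ 0.3891, -0.2325,  0.01  ]), array([ 0.5081, -0.2169,  0.01  ])]
```

Run:
```python
from h import *
s=ctrl.observe();t=s["tcp_rot"][2];u=np.array([np.cos(t),np.sin(t),0]);v=np.array([-u[1],u[0],0]);B=s["tool_pos"]+[0,0,.0165]
c=camera("side")
# near end face top corners and bottom corners
E=[B-.085*u+a*.016*v+[0,0,b*.016] for a,b in((1,1),(-1,1),(-1,-1),(1,-1))]
print(((proj(c,E)-[270,180])*5).round(), s["tool_pos"])
im=cv2.resize(c['img'][215:250,305:340],None,fx=16,fy=16,interpolation=cv2.INTER_CUBIC)
for p in (proj(c,E)-[305,215]+.5)*16: cv2.circle(im,tuple(int(a) for a in p),3,(255,0,0),-1)
cv2.imwrite('pics/s7.png',im[:,:,::-1])
d=camera("top")
im=cv2.resize(d['img'][160:240,340:400],None,fx=8,fy=8,interpolation=cv2.INTER_CUBIC)
E=[B+e*.085*u+a*.016*v+[0,0,.016] for e in(-1,1) for a in (-1,1)]
for p in (proj(d,E)-[340,160]+.5)*8: cv2.circle(im,tuple(int(a) for a in p),3,(255,0,0),-1)
cv2.imwrite('pics/t7.png',im[:,:,::-1])
```

```text
[[203. 235.]
 [238. 273.]
 [238. 318.]
 [204. 280.]] [ 0.44277677 -0.19249006  0.10596963]
```

View pics/s7.png

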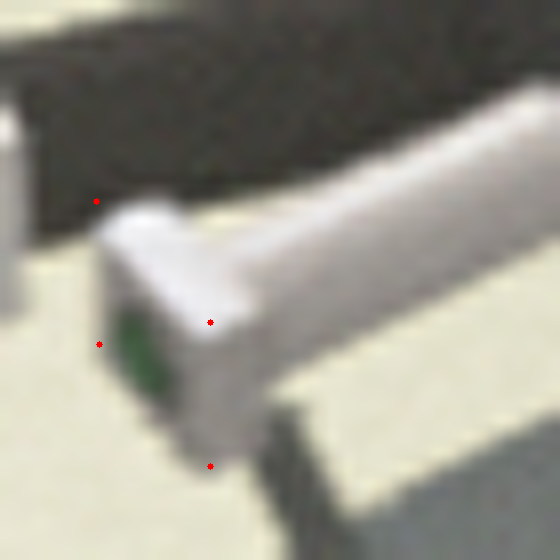

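View pics/t7.png

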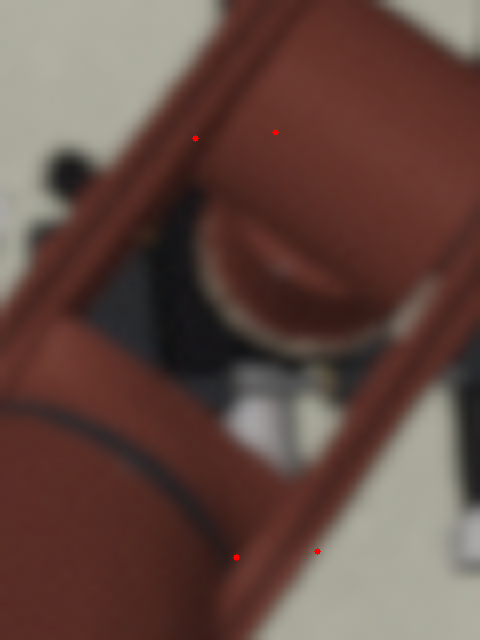

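The bar end in the side view agrees with the arm's pose to within about 1 px. The lowest corner seen on the rest's base is at z=0, so the top-view estimate of the rest stands. Lowering.

Call:
{"api": "step_arm", "payload": {"motion": [[[0.2,-0.25,1.5],[0,0,-0.7],0],[[0,0,1.5],[0,0,0],0],[[0,0,0],[0,0,0],0],[[0,0,0],[0,0,0],0]]}}

```text
time: 11.82
tool_pos: [0.4497, -0.1896, 0.0807]
tcp_rot: [3.137, -0.008, 0.146]
ft_force: [0.3, -0.1, -3.0]
gripper_width: 0.0243
```

Run:
```python
from h import *
go((.444,-.19,.038),.14)
c=camera('side')
im=cv2.resize(c['img'][210:280,300:390],None,fx=8,fy=8,interpolation=cv2.INTER_CUBIC)
cv2.imwrite('pics/s8.png',im[:,:,::-1])
```

```text
t 11.82 tcp [ 0.4497 -0.1896  0.0807] rot [ 3.1368 -0.0081  0.1456] w 0.0243 F [ 0.3 -0.1 -3. ]
shift now-axes cm [-0.6  -0.06  4.26] turn deg [ 0.27 -0.46  0.32] shift target-axes cm [-0.57 -0.03  4.27] j [-0.56  0.04  2.01  0.    1.08  0.86]
```

View pics/s8.png

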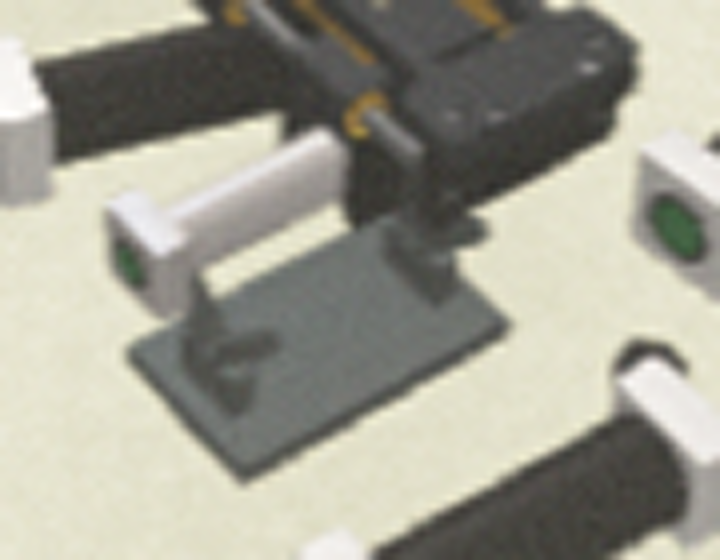

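Call:
{"api": "step_arm", "payload": {"motion": [[[-0.6,0,1.2],[0,-0.4,0.3],0],[[0,0,1.2],[0,0,0],0],[[0,0,0],[0,0,0],0],[[0,0,0],[0,0,0],0]]}}

```text
time: 12.2
tool_pos: [0.4451, -0.1915, 0.0583]
tcp_rot: [3.133, -0.004, 0.141]
ft_force: [0.2, -0.1, -2.1]
gripper_width: 0.0241
```

Run:
```python
from h import *
go((.444,-.19,.038),.14)
c=camera('side')
im=cv2.resize(c['img'][210:280,300:390],None,fx=8,fy=8,interpolation=cv2.INTER_CUBIC)
cv2.imwrite('pics/s9.png',im[:,:,::-1])
```

```text
t 12.2 tcp [ 0.4451 -0.1915  0.0583] rot [ 3.1331 -0.0039  0.1406] w 0.0241 F [ 0.2 -0.1 -2.1]
shift now-axes cm [-0.09 -0.18  2.03] turn deg [ 0.49 -0.22  0.03] shift target-axes cm [-0.09 -0.16  2.03] j [-0.57  0.07  2.03 -0.    1.04  0.87]
```

View pics/s9.png

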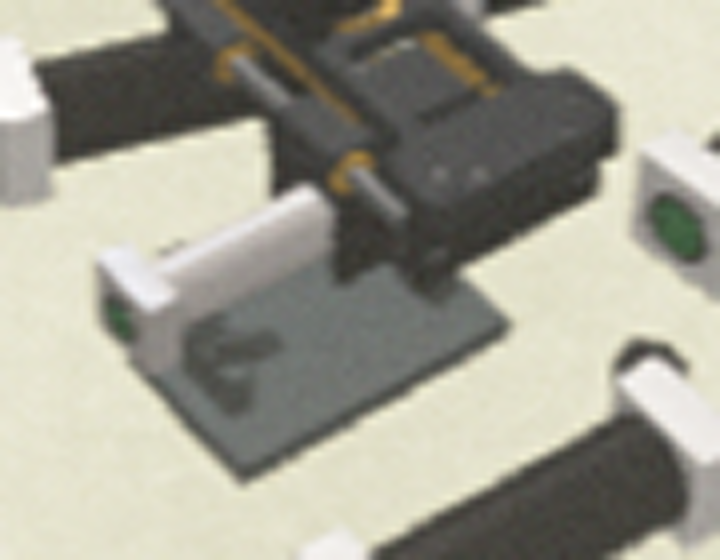

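Call:
{"api": "step_arm", "payload": {"motion": [[[-0.1,-0.1,0.8],[0.4,0,0],0],[[0,0,0.6],[0,0,0],0],[[0,0,0],[0,0,0],0],[[0,0,0],[0,0,0],0]]}}

```text
time: 12.58
tool_pos: [0.4445, -0.1913, 0.0443]
tcp_rot: [3.139, -0.005, 0.14]
ft_force: [0.4, 0.0, -2.8]
gripper_width: 0.024
```

Call:
{"api": "step_arm", "payload": {"motion": [[[0,0,0.6],[0,0,0],0],[[0,0,0],[0,0,0],0],[[0,0,0],[0,0,0],0]]}}

```text
time: 12.83
tool_pos: [0.4456, -0.1908, 0.0398]
tcp_rot: [3.141, -0.007, 0.14]
ft_force: [0.5, 0.1, -2.7]
gripper_width: 0.0238
```

Run:
```python
from h import *
go((.444,-.19,.038),.14)
c=camera('side')
im=cv2.resize(c['img'][210:280,300:390],None,fx=8,fy=8,interpolation=cv2.INTER_CUBIC)
cv2.imwrite('pics/s10.png',im[:,:,::-1])
```

```text
t 12.83 tcp [ 0.4456 -0.1908  0.0398] rot [ 3.1406 -0.0067  0.14  ] w 0.0238 F [ 0.5  0.1 -2.7]
shift now-axes cm [-0.15 -0.1   0.18] turn deg [ 0.06 -0.38 -0.  ] shift target-axes cm [-0.15 -0.1   0.18] j [-0.57  0.1   2.03  0.    1.    0.86]
```

View pics/s10.png

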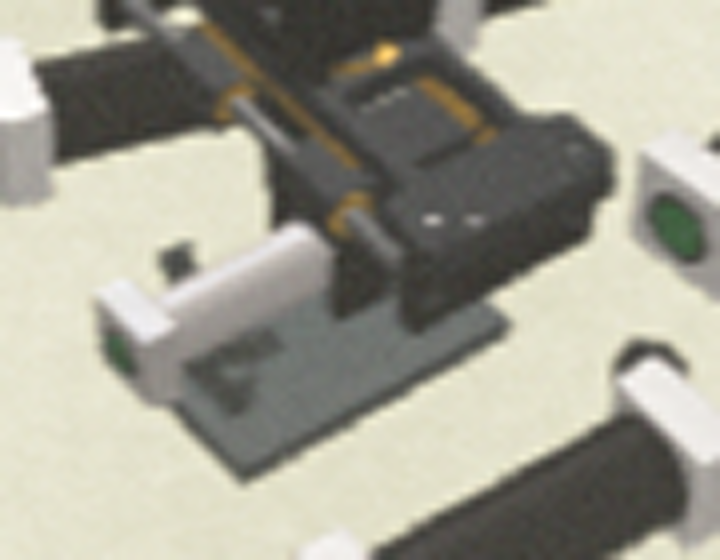

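The bar sits over the V, perhaps 2–3 mm to the left. Nudge it, lower and release.

Call:
{"api": "step_arm", "payload": {"motion": [[[-0.1,0.25,0.2],[0,0,0],0],[[0,0,0],[0,0,0],0],[[0,0,0],[0,0,0],0]]}}

```text
time: 13.13
tool_pos: [0.4462, -0.1905, 0.0398]
tcp_rot: [-3.137, -0.009, 0.14]
ft_force: [0.3, 0.1, -2.9]
gripper_width: 0.0238
```

Call:
{"api": "step_arm", "payload": {"motion": [[[0,0,0],[0,0,0],0.45],[[0,0,0],[0,0,0],0.45],[[0,0,0],[0,0,0],0.45],[[0,0,0],[0,0,0],0.45],[[0,0,0],[0,0,0],0.45]]}}

```text
time: 13.55
tool_pos: [0.4472, -0.1924, 0.0403]
tcp_rot: [-3.141, -0.011, 0.139]
ft_force: [-0.3, 0.1, -0.1]
gripper_width: 0.0387
```

Run:
```python
from h import *
go((.444,-.19,.038),.14)
c=camera('side')
im=cv2.resize(c['img'][210:280,300:390],None,fx=8,fy=8,interpolation=cv2.INTER_CUBIC)
cv2.imwrite('pics/s11.png',im[:,:,::-1])
```

```text
t 13.55 tcp [ 0.4472 -0.1924  0.0403] rot [-3.1406 -0.0106  0.1395] w 0.0387 F [-0.3  0.1 -0.1]
shift now-axes cm [-0.28 -0.28  0.23] turn deg [-0.06 -0.6  -0.03] shift target-axes cm [-0.28 -0.28  0.23] j [-0.57  0.1   2.03  0.01  1.    0.85]
```

View pics/s11.png

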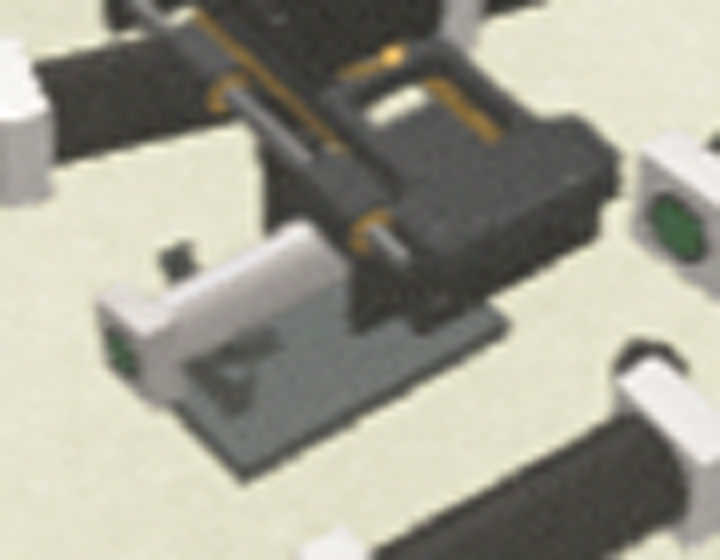

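Call:
{"api": "step_arm", "payload": {"motion": [[[0,0,-2],[0,0,0],0.6],[[0,0,-3],[0,0,0],0.7],[[0,0,-4],[0,0,0],0.75],[[0,0,-4],[0,0,0],0.75],[[0,-4,-1],[0,0,0],0.75],[[0,-4,0],[0,0,0],0.75],[[0,-4,0],[0,0,0],0.75],[[0,-4,0],[0,0,0],0.75],[[0,-4,0],[0,0,0],0.75],[[0,-4,0],[0,0,0],0.75],[[0,-4,0],[0,0,0],0.75],[[0,0,0],[0,0,0],0.75]]}}

```text
time: 14.6
tool_pos: [0.4074, 0.0924, 0.1908]
tcp_rot: [-3.141, -0.021, 0.129]
ft_force: [0.2, 0.5, 0.2]
gripper_width: 0.0655
```

```bash
cat >> h.py <<'E'
def tubes(c,box=(0.36,0.75,-0.48,0.06),minA=100):
    m=(cv2.cvtColor(c["img"],cv2.COLOR_RGB2HSV)[...,2]<60).astype(np.uint8)
    n,l,st,ce=cv2.connectedComponentsWithStats(m); out=[]
    for i in range(1,n):
        if st[i,4]<minA or st[i,4]>600: continue
        ys,xs=np.where(l==i); uv=np.c_[xs,ys].astype(float)
        p23=onz(c,uv,.023)[:,:2]; p44=onz(c,uv,.0445)[:,:2]
        mu=p44.mean(0); w,V=np.linalg.eigh(np.cov((p44-mu).T)); a=V[:,1]*np.sign(V[0,1]); b=np.array([-a[1],a[0]])
        s=(p44-mu)@a; ctr_a=(np.percentile(s,2)+np.percentile(s,98))/2; L=np.percentile(s,98)-np.percentile(s,2)
        mid=np.abs(s)<.03
        cen=mu@a*a+ctr_a*a+((p23@b)[mid].mean())*b
        if box[0]<cen[0]<box[1] and box[2]<cen[1]<box[3]:
            out.append((cen.round(4),round(np.arctan2(a[1],a[0]),3),"len",round(L,3),"wid",round(4*np.sqrt(w[0]),3),ce[i].round(0)))
    return out
E
python3 - <<'E'
from h import *
go((.45,-.065,.12),.14)
c=camera("top");cv2.imwrite("pics/t12.png",c["img"][:,:,::-1])
for b in tubes(c):print(b)
import copy
c["img"]=np.ascontiguousarray(cv2.imread("pics/top0.png")[:,:,::-1])
print("init")
for b in tubes(c):print(b)
E
```

```text
t 14.6 tcp [0.4074 0.0924 0.1908] rot [-3.1409 -0.0205  0.1293] w 0.0655 F [0.2 0.5 0.2]
shift now-axes cm [ 2.05 16.17  7.11] turn deg [-0.04 -1.18 -0.61] shift target-axes cm [ 2.02 16.18  7.08] j [ 0.03 -0.29  2.09  0.    1.33  1.47]
(array([ 0.6326, -0.0628]), np.float64(-0.091), 'len', np.float64(0.096), 'wid', np.float64(0.034), array([332., 152.]))
(array([ 0.6253, -0.3213]), np.float64(-0.081), 'len', np.float64(0.097), 'wid', np.float64(0.036), array([406., 158.]))
(array([ 0.6289, -0.2015]), np.float64(0.208), 'len', np.float64(0.054), 'wid', np.float64(0.036), array([371., 155.]))
(array([0.4669, 0.0272]), np.float64(0.01), 'len', np.float64(0.08), 'wid', np.float64(0.051), array([303., 198.]))
(array([ 0.4491, -0.0649]), np.float64(-0.133), 'len', np.float64(0.097), 'wid', np.float64(0.035), array([330., 204.]))
(array([ 0.453 , -0.3079]), np.float64(0.122), 'len', np.float64(0.096), 'wid', np.float64(0.037), array([401., 207.]))
(array([ 0.4728, -0.4306]), np.float64(-0.012), 'len', np.float64(0.055), 'wid', np.float64(0.036), array([437., 203.]))
init
(array([ 0.6328, -0.0628]), np.float64(-0.097), 'len', np.float64(0.097), 'wid', np.float64(0.035), array([332., 152.]))
(array([ 0.625 , -0.3213]), np.float64(-0.081), 'len', np.float64(0.097), 'wid', np.float64(0.036), array([406., 158.]))
(array([ 0.6291, -0.2014]), np.float64(0.204), 'len', np.float64(0.054), 'wid', np.float64(0.036), array([371., 155.]))
(array([ 0.4489, -0.0647]), np.float64(-0.125), 'len', np.float64(0.098), 'wid', np.float64(0.035), array([330., 204.]))
(array([ 0.4529, -0.3079]), np.float64(0.12), 'len', np.float64(0.096), 'wid', np.float64(0.037), array([401., 207.]))
(array([ 0.4725, -0.4306]), np.float64(-0.038), 'len', np.float64(0.055), 'wid', np.float64(0.036), array([437., 203.]))
```

View pics/t12.png

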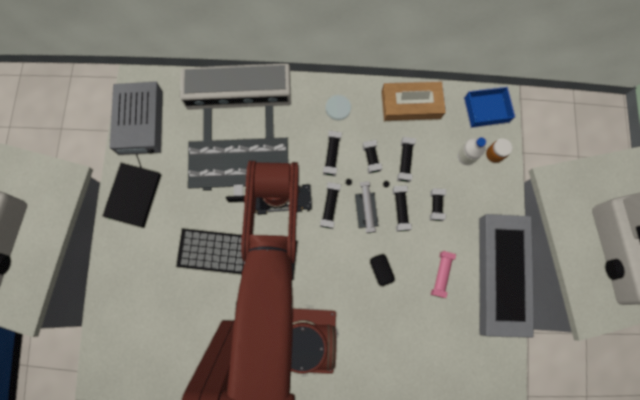

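Bar lying in the rest (367,208). Tubes are the same as at the start: the long ones measure 96–98 mm visible, the short ones 54–55. First barrel: the one at pixel (330,204), world (0.449,-0.065), yaw -0.129.

Call:
{"api": "step_arm", "payload": {"motion": [[[0.5,3.5,0.5],[0,-1.2,7],0.75],[[0.8,4,1],[0,0,7],0.75],[[1.0,4,1],[0,0,0],0.75],[[0.8,3.5,1],[0,0,0],0.75],[[0,0,0],[0,0,0],0.75]]}}

```text
time: 15.07
tool_pos: [0.4377, -0.0669, 0.1571]
tcp_rot: [3.139, -0.006, -0.116]
ft_force: [-0.3, 0.0, -0.8]
gripper_width: 0.0653
```

Run:
```python
from h import *
go((.449,-.065,.006),-.129)
```

```text
t 15.07 tcp [ 0.4377 -0.0669  0.1571] rot [ 3.1389 -0.0061 -0.1156] w 0.0653 F [-0.3  0.  -0.8]
shift now-axes cm [ 1.   -0.36 15.11] turn deg [ 0.15 -0.35  0.77] shift target-axes cm [ 1.09 -0.34 15.11] j [-0.33 -0.18  2.06 -0.    1.26  1.36]
```

Call:
{"api": "step_arm", "payload": {"motion": [[[0.7,-0.3,3],[0,0,0.8],0.75],[[0.2,0,3],[0,0,0],0.75],[[0,0,2.5],[0,0,0],0.75],[[0,0,2.0],[0,0,0],0.75],[[0,0,0],[0,0,0],0.75],[[0,0,0],[0,0,0],0.75]]}}

```text
time: 15.57
tool_pos: [0.449, -0.0767, 0.0503]
tcp_rot: [3.136, -0.01, -0.148]
ft_force: [0.0, 0.5, 1.2]
gripper_width: 0.0652
```

Run:
```python
from h import *
go((.449,-.065,.006),-.129)
```

```text
t 15.57 tcp [ 0.449  -0.0767  0.0503] rot [ 3.1362 -0.0099 -0.1475] w 0.0652 F [0.  0.5 1.2]
shift now-axes cm [-0.22 -1.19  4.43] turn deg [ 0.32 -0.56 -1.06] shift target-axes cm [-0.15 -1.16  4.43] j [-0.34  0.01  2.11 -0.    1.01  1.38]
```

Call:
{"api": "step_arm", "payload": {"motion": [[[-0.1,-1.1,0],[0,-0.5,-1],0.75],[[0,0,2],[0,0,0],0.75],[[0,0,1.6],[0,0,0],0.75],[[0,0,0],[0,0,0],0.75],[[0,0,0],[0,0,0],0.75]]}}

```text
time: 15.98
tool_pos: [0.4552, -0.066, 0.021]
tcp_rot: [3.135, -0.01, -0.128]
ft_force: [0.0, 0.2, -0.3]
gripper_width: 0.0652
```

Run:
```python
from h import *
go((.449,-.065,.006),-.129)
```

```text
t 15.98 tcp [ 0.4552 -0.066   0.021 ] rot [ 3.1346 -0.0098 -0.1282] w 0.0652 F [ 0.   0.2 -0.3]
shift now-axes cm [-0.65 -0.03  1.49] turn deg [ 0.4  -0.56  0.05] shift target-axes cm [-0.63 -0.02  1.5 ] j [-0.31  0.08  2.11 -0.01  0.95  1.39]
```

Call:
{"api": "step_arm", "payload": {"motion": [[[-0.5,0,1.0],[0.4,-0.5,0],0.75],[[0,0,0.3],[0,0,0],0.75],[[0,0,0],[0,0,0],0.75],[[0,0,0],[0,0,0],0.75]]}}

```text
time: 16.32
tool_pos: [0.4533, -0.0655, 0.0114]
tcp_rot: [3.141, -0.007, -0.126]
ft_force: [0.5, -0.1, -0.2]
gripper_width: 0.0654
```

Run:
```python
from h import *
go((.449,-.065,.006),-.129)
```

```text
t 16.32 tcp [ 0.4533 -0.0655  0.0114] rot [ 3.1411 -0.0067 -0.1263] w 0.0654 F [ 0.5 -0.1 -0.2]
shift now-axes cm [-0.43  0.    0.54] turn deg [ 0.03 -0.38  0.15] shift target-axes cm [-0.43  0.    0.54] j [-0.32  0.09  2.11  0.    0.93  1.38]
```

Call:
{"api": "step_arm", "payload": {"motion": [[[-0.4,0,0.5],[0,-0.4,0],0.75],[[0,0,0],[0,0,0],0.75],[[0,0,0],[0,0,0],0],[[0,0,0],[0,0,0],0],[[0,0,0],[0,0,0],0],[[0,0,0],[0,0,0],0],[[0,0,0],[0,0,0],0],[[0,0,0],[0,0,0],0]], "force": 40}}

```text
time: 16.98
tool_pos: [0.4497, -0.0653, 0.007]
tcp_rot: [3.141, -0.001, -0.127]
ft_force: [0.6, 0.2, -0.2]
gripper_width: 0.0395
```

Run:
```python
from h import *
go((.5707,.3867,.19),.0925)
```

```text
t 16.98 tcp [ 0.4497 -0.0653  0.007 ] rot [ 3.1408e+00 -6.0000e-04 -1.2670e-01] w 0.0395 F [ 0.6  0.2 -0.2]
shift now-axes cm [  6.3  -46.36 -18.33] turn deg [  0.05  -0.03 -12.56] shift target-axes cm [ 16.22 -43.89 -18.3 ] j [-0.32  0.1   2.12 -0.    0.93  1.38]
```

Call:
{"api": "step_arm", "payload": {"motion": [[[0,0,-2.5],[0,0,0],0],[[0,0,-4],[0,0,0],0],[[0,0,-4],[0,0,-6],0],[[0,0,-4],[0,0,-6],0],[[1.5,-3.5,-1],[0,0,0],0],[[1.5,-3.7,-0.5],[0,0,0],0],[[1.5,-3.7,-0.5],[0,0,0],0],[[1.5,-3.7,0],[0,0,0],0],[[1.5,-3.7,0],[0,0,0],0],[[1.5,-3.7,0],[0,0,0],0],[[1.5,-3.7,0],[0,0,0],0],[[1.5,-3.7,0],[0,0,0],0]]}}

```text
time: 17.98
tool_pos: [0.5419, 0.2441, 0.1771]
tcp_rot: [-3.141, 0.005, 0.08]
ft_force: [1.3, -0.2, -1.8]
gripper_width: 0.0391
```

Run:
```python
from h import *
go((.5707,.3867,.15),.0925)
```

```text
t 17.98 tcp [0.5419 0.2441 0.1771] rot [-3.1408  0.0051  0.0805] w 0.0391 F [ 1.3 -0.2 -1.8]
shift now-axes cm [  4.03 -13.98   2.7 ] turn deg [-0.05  0.29 -0.69] shift target-axes cm [  4.19 -13.94   2.71] j [0.29 0.19 1.65 0.   1.31 1.78]
```

Call:
{"api": "step_arm", "payload": {"motion": [[[1.0,-3.3,0],[0,0,-0.6],0],[[1.0,-3.3,0.5],[0,0,0],0],[[1.0,-3.3,0.5],[0,0,0],0],[[1.0,-2.5,0.5],[0,0,0],0],[[0,0,0],[0,0,0],0],[[0,0,0],[0,0,0],0]]}}

```text
time: 18.48
tool_pos: [0.5685, 0.3862, 0.1552]
tcp_rot: [-3.141, 0.011, 0.1]
ft_force: [-0.2, 0.1, -1.2]
gripper_width: 0.0395
```

Run:
```python
from h import *
go((.5707,.3867,.15),.0925)
```

```text
t 18.48 tcp [0.5685 0.3862 0.1552] rot [-3.1407  0.0107  0.0999] w 0.0395 F [-0.2  0.1 -1.2]
shift now-axes cm [ 0.23 -0.03  0.51] turn deg [-0.05  0.62  0.42] shift target-axes cm [ 0.22 -0.03  0.52] j [0.48 0.42 1.4  0.   1.33 1.95]
```

Call:
{"api": "step_arm", "payload": {"motion": [[[0.2,0,2.5],[0,0.6,0.4],0],[[0,0,2.5],[0,0,0],0],[[0,0,1],[0,0,0],0],[[0,0,0],[0,0,0],0],[[0,0,0],[0,0,0],0]]}}

```text
time: 18.9
tool_pos: [0.5694, 0.3832, 0.0928]
tcp_rot: [3.14, 0.002, 0.092]
ft_force: [-0.3, 0.2, -1.9]
gripper_width: 0.039
```

Run:
```python
from h import *
go((.5707,.3867,.058),.0925)
c=camera('side')
im=cv2.resize(c['img'][100:200,250:390],None,fx=5,fy=5,interpolation=cv2.INTER_CUBIC)
cv2.imwrite('pics/s13.png',im[:,:,::-1])
```

```text
t 18.9 tcp [0.5694 0.3832 0.0928] rot [3.1405e+00 2.4000e-03 9.1800e-02] w 0.039 F [-0.3  0.2 -1.9]
shift now-axes cm [ 0.17 -0.34  3.47] turn deg [ 0.07  0.13 -0.04] shift target-axes cm [ 0.17 -0.33  3.48] j [ 0.48  0.48  1.45 -0.    1.21  1.96]
```

View pics/s13.png

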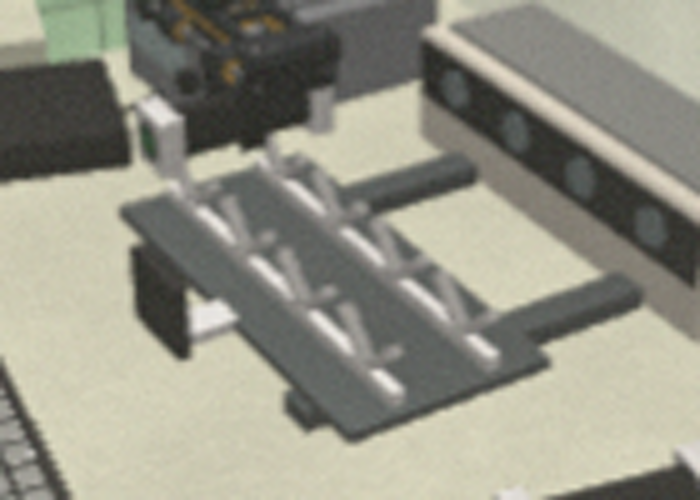

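Call:
{"api": "step_arm", "payload": {"motion": [[[0.2,-0.3,1.2],[0,0,0],0],[[0,0,1.2],[0,0,0],0],[[0,0,0],[0,0,0],0],[[0,0,0],[0,0,0],0]]}}

```text
time: 19.28
tool_pos: [0.5744, 0.3868, 0.0718]
tcp_rot: [-3.14, -0.005, 0.09]
ft_force: [-0.3, 0.3, -1.6]
gripper_width: 0.0393
```

Call:
{"api": "step_arm", "payload": {"motion": [[[0,0,0.6],[0,0,0],0],[[0,0,0.5],[0,0,0],0],[[0,0,0],[0,0,0],0],[[0,0,0],[0,0,0],0]]}}

```text
time: 19.62
tool_pos: [0.575, 0.3872, 0.0604]
tcp_rot: [-3.14, -0.006, 0.09]
ft_force: [-0.4, 0.3, -2.4]
gripper_width: 0.039
```

Run:
```python
from h import *
go((.5707,.3867,.058),.0925)
```

```text
t 19.62 tcp [0.575  0.3872 0.0604] rot [-3.1397 -0.0056  0.0903] w 0.039 F [-0.4  0.3 -2.4]
shift now-axes cm [-0.43  0.01  0.24] turn deg [-0.11 -0.32 -0.13] shift target-axes cm [-0.43  0.01  0.24] j [ 0.48  0.52  1.46 -0.    1.16  1.96]
```

Call:
{"api": "step_arm", "payload": {"motion": [[[-0.4,0,0.2],[0,-0.3,0],0],[[0,0,0],[0,0,0],0],[[0,0,0],[0,0,0],0]]}}

```text
time: 19.87
tool_pos: [0.5712, 0.3872, 0.059]
tcp_rot: [-3.139, -0.001, 0.09]
ft_force: [-1.0, -0.4, -2.6]
gripper_width: 0.0391
```

Call:
{"api": "step_arm", "payload": {"motion": [[[0,0,0],[0,0,0],0.6],[[0,0,0],[0,0,0],0.6],[[0,0,0],[0,0,0],0.65],[[0,0,0],[0,0,0],0.65],[[0,0,0],[0,0,0],0.65]]}}

```text
time: 20.28
tool_pos: [0.5723, 0.3879, 0.0613]
tcp_rot: [-3.138, -0.004, 0.091]
ft_force: [0.1, 1.6, -0.6]
gripper_width: 0.0554
```

Run:
```python
from h import *
go((.5707,.3867,.058),.0925)
c=camera('side')
im=cv2.resize(c['img'][100:200,250:390],None,fx=5,fy=5,interpolation=cv2.INTER_CUBIC)
cv2.imwrite('pics/s14.png',im[:,:,::-1])
```

```text
t 20.28 tcp [0.5723 0.3879 0.0613] rot [-3.1378 -0.0044  0.0905] w 0.0554 F [ 0.1  1.6 -0.6]
shift now-axes cm [-0.17  0.11  0.33] turn deg [-0.22 -0.25 -0.11] shift target-axes cm [-0.17  0.11  0.33] j [0.48 0.52 1.46 0.   1.16 1.96]
```

View pics/s14.png

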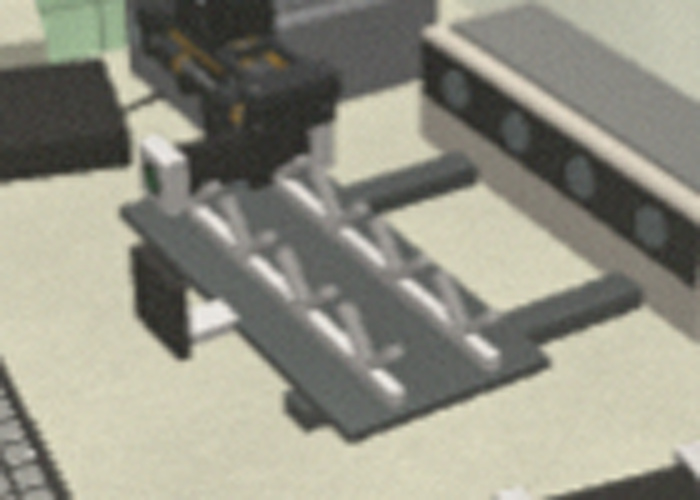

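Call:
{"api": "step_arm", "payload": {"motion": [[[0,0,-2],[0,0,0],0.7],[[0,0,-4],[0,0,0],0.75],[[0,0,-4],[0,0,0],0.75],[[0,0,-3],[0,0,0],0.75],[[0,3.5,-1],[0,0,0],0.75],[[0.2,4,0],[0,0,0],0.75],[[0.2,4,0],[0,0,0],0.75],[[0.2,4,0],[0,0,0],0.75],[[0.2,4,0],[0,0,0],0.75],[[0.2,4,0],[0,0,0],0.75],[[0.2,4,0],[0,0,0],0.75],[[0.2,4,0],[0,0,0],0.75]]}}

```text
time: 21.33
tool_pos: [0.6157, 0.0724, 0.2099]
tcp_rot: [-3.136, -0.011, 0.105]
ft_force: [1.5, 0.9, 0.5]
gripper_width: 0.0651
```

Call:
{"api": "step_arm", "payload": {"motion": [[[0.2,4,0],[0,0,5],0.75],[[0.2,4,0],[0,0,5.5],0.75],[[0,2,0],[0,0,0],0.75],[[0,0,0],[0,0,0],0.75]]}}

```text
time: 21.67
tool_pos: [0.6236, -0.0399, 0.2108]
tcp_rot: [-3.138, -0.014, -0.094]
ft_force: [0.9, 1.1, 0.4]
gripper_width: 0.0655
```

Run:
```python
from h import *
go((.633,-.063,.006),-.094)
c=camera("top");
for b in tubes(c,(.3,.8,-.48,.5)):print(b)
o=ortho(c,0.4,0.75,0.05,0.5,0.06,1600); cv2.imwrite("pics/o15.png",o[:,:,::-1])
```

```text
t 21.67 tcp [ 0.6236 -0.0399  0.2108] rot [-3.1375 -0.0136 -0.0941] w 0.0655 F [0.9 1.1 0.4]
shift now-axes cm [ 0.87  2.29 20.48] turn deg [-0.23 -0.78 -0.  ] shift target-axes cm [ 1.15  2.21 20.48] j [-0.19  0.22  1.55  0.01  1.36  1.47]
(array([ 0.7431, -0.0211]), np.float64(-1.305), 'len', np.float64(0.137), 'wid', np.float64(0.115), array([320., 124.]))
(array([ 0.7108, -0.1334]), np.float64(-0.198), 'len', np.float64(0.082), 'wid', np.float64(0.042), array([353., 132.]))
(array([0.5849, 0.3982]), np.float64(0.105), 'len', np.float64(0.099), 'wid', np.float64(0.046), array([198., 158.]))
(array([ 0.6256, -0.3216]), np.float64(-0.076), 'len', np.float64(0.096), 'wid', np.float64(0.035), array([406., 158.]))
(array([ 0.6283, -0.2015]), np.float64(0.213), 'len', np.float64(0.052), 'wid', np.float64(0.035), array([371., 155.]))
(array([ 0.453, -0.308]), np.float64(0.124), 'len', np.float64(0.095), 'wid', np.float64(0.036), array([401., 207.]))
(array([ 0.4716, -0.4307]), np.float64(-0.001), 'len', np.float64(0.052), 'wid', np.float64(0.036), array([437., 203.]))
```

View pics/o15.png

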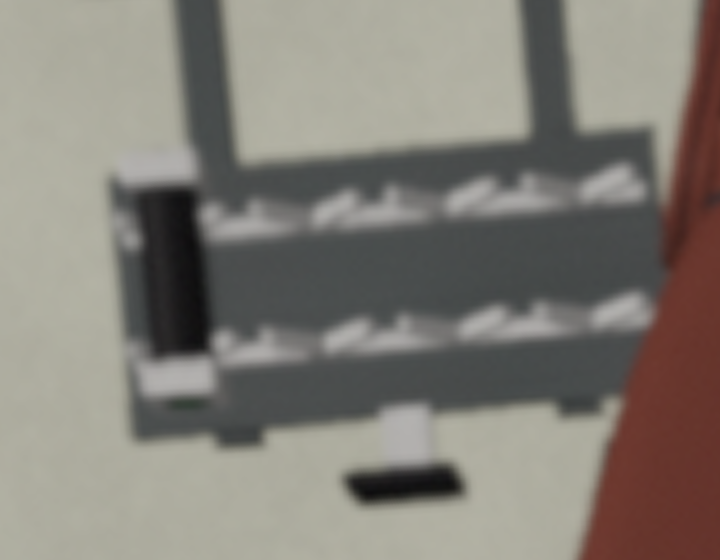

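Barrel 1 is seated in groove 1: measured (0.570, 0.386) against (0.571, 0.387), yaw 0.105. Now the barrel at pixel (332,152).

Call:
{"api": "step_arm", "payload": {"motion": [[[0.8,1.2,3],[0,-0.8,0],0.75],[[0.2,0,4],[0,0,0],0.75],[[0,0,4],[0,0,0],0.75],[[0,0,3],[0,0,0],0.75],[[0,0,0],[0,0,0],0.75],[[0,0,0],[0,0,0],0.75]]}}

```text
time: 22.22
tool_pos: [0.6384, -0.0445, 0.0722]
tcp_rot: [-3.134, -0.01, -0.088]
ft_force: [-0.1, -0.2, 0.9]
gripper_width: 0.0651
```

Run:
```python
from h import *
go((.633,-.063,.006),-.094)
```

```text
t 22.22 tcp [ 0.6384 -0.0445  0.0722] rot [-3.1343 -0.0104 -0.0883] w 0.0651 F [-0.1 -0.2  0.9]
shift now-axes cm [-0.44  1.93  6.6 ] turn deg [-0.42 -0.59  0.33] shift target-axes cm [-0.36  1.89  6.62] j [-0.2   0.39  1.61  0.01  1.13  1.46]
```

Call:
{"api": "step_arm", "payload": {"motion": [[[-0.3,1.9,0],[-0.4,-0.6,0],0.75],[[0,0,1],[0,0,0],0.75],[[0,0,0],[0,0,0],0.75],[[0,0,0],[0,0,0],0.75]]}}

```text
time: 22.55
tool_pos: [0.6371, -0.062, 0.0685]
tcp_rot: [3.141, -0.006, -0.084]
ft_force: [0.5, 0.2, 0.8]
gripper_width: 0.0651
```

Run:
```python
from h import *
go((.633,-.063,.006),-.094)
```

```text
t 22.55 tcp [ 0.6371 -0.062   0.0685] rot [ 3.1408 -0.0065 -0.0835] w 0.0651 F [0.5 0.2 0.8]
shift now-axes cm [-0.44  0.13  6.24] turn deg [ 0.04 -0.37  0.6 ] shift target-axes cm [-0.4   0.14  6.25] j [-0.22  0.4   1.61  0.    1.13  1.43]
```

Call:
{"api": "step_arm", "payload": {"motion": [[[-0.5,0.1,2],[0,-0.4,0.6],0.75],[[0,0,2.2],[0,0,0],0.75],[[0,0,1.4],[0,0,0],0.75],[[0,0,0.5],[0,0,0],0.75],[[0,0,0],[0,0,0],0.75],[[0,0,0],[0,0,0],0.75]]}}

```text
time: 23.05
tool_pos: [0.6398, -0.0636, 0.0158]
tcp_rot: [3.139, -0.015, -0.094]
ft_force: [-0.2, -0.2, 0.1]
gripper_width: 0.0655
```

Run:
```python
from h import *
go((.633,-.063,.006),-.094)
```

```text
t 23.05 tcp [ 0.6398 -0.0636  0.0158] rot [ 3.1394 -0.0154 -0.0942] w 0.0655 F [-0.2 -0.2  0.1]
shift now-axes cm [-0.7   0.    0.97] turn deg [ 0.12 -0.88 -0.01] shift target-axes cm [-0.68  0.    0.98] j [-0.22  0.47  1.63 -0.    1.03  1.44]
```

Call:
{"api": "step_arm", "payload": {"motion": [[[-0.6,0,0.7],[0,-0.9,0],0.75],[[-0.1,0,0.4],[0,0,0],0.75],[[0,0,0],[0,0,0],0.75],[[0,0,0],[0,0,0],0],[[0,0,0],[0,0,0],0],[[0,0,0],[0,0,0],0],[[0,0,0],[0,0,0],0],[[0,0,0],[0,0,0],0],[[0,0,0],[0,0,0],0]]}}

```text
time: 23.8
tool_pos: [0.6351, -0.0633, 0.0079]
tcp_rot: [3.139, -0.004, -0.094]
ft_force: [1.4, 0.5, -1.7]
gripper_width: 0.0392
```

Run:
```python
from h import *
go((.5786,.302,.19),.0925)
```

```text
t 23.8 tcp [ 0.6351 -0.0633  0.0079] rot [ 3.1388 -0.0039 -0.0939] w 0.0392 F [ 1.4  0.5 -1.7]
shift now-axes cm [ -8.98 -35.79 -18.35] turn deg [  0.18  -0.21 -10.68] shift target-axes cm [ -2.25 -36.9  -18.21] j [-0.22  0.48  1.63 -0.    1.03  1.44]
```

Call:
{"api": "step_arm", "payload": {"motion": [[[0,0,-2.5],[0,0,0],0],[[0,0,-4],[0,0,0],0],[[0,0,-4],[0,0,-5.3],0],[[0,0,-4],[0,0,-5.3],0],[[-0.2,-3.5,-1],[0,0,0],0],[[-0.2,-3.7,-0.5],[0,0,0],0],[[-0.2,-3.7,-0.5],[0,0,0],0],[[-0.2,-3.7,0],[0,0,0],0],[[-0.2,-3.7,0],[0,0,0],0],[[-0.2,-3.7,0],[0,0,0],0],[[-0.2,-3.7,0],[0,0,0],0],[[-0.2,-3.7,0],[0,0,0],0]]}}

```text
time: 24.8
tool_pos: [0.5845, 0.2312, 0.1732]
tcp_rot: [3.14, 0.009, 0.087]
ft_force: [1.4, -0.4, -3.5]
gripper_width: 0.0393
```

Run:
```python
from h import *
go((.5806,.302,.15),.0925)
```

```text
t 24.8 tcp [0.5845 0.2312 0.1732] rot [3.1398 0.0091 0.0865] w 0.0393 F [ 1.4 -0.4 -3.5]
shift now-axes cm [ 0.25 -7.09  2.3 ] turn deg [ 0.1   0.52 -0.34] shift target-axes cm [ 0.27 -7.09  2.32] j [ 0.25  0.27  1.56 -0.    1.32  1.74]
```

Call:
{"api": "step_arm", "payload": {"motion": [[[0,-3,0.5],[0,0.5,-0.3],0],[[0.2,-2.2,1],[0,0,0],0],[[0.2,-0.8,1],[0,0,0],0],[[0,0,0],[0,0,0],0],[[0,0,0],[0,0,0],0],[[0,0,0],[0,0,0],0]]}}

```text
time: 25.3
tool_pos: [0.5768, 0.3014, 0.1432]
tcp_rot: [3.14, 0.007, 0.102]
ft_force: [0.1, -0.1, -2.8]
gripper_width: 0.0389
```

Run:
```python
from h import *
go((.5806,.302,.059),.0925)
```

```text
t 25.3 tcp [0.5768 0.3014 0.1432] rot [3.1402 0.007  0.1019] w 0.0389 F [ 0.1 -0.1 -2.8]
shift now-axes cm [ 0.44 -0.04  8.42] turn deg [0.08 0.4  0.54] shift target-axes cm [ 0.38 -0.03  8.42] j [0.36 0.35 1.52 0.   1.28 1.83]
```

Call:
{"api": "step_arm", "payload": {"motion": [[[0,0,2.3],[0,0.4,0.5],0],[[0,0,2.3],[0,0,0],0],[[0,0,1],[0,0,0],0],[[0,0,0],[0,0,0],0],[[0,0,0],[0,0,0],0]]}}

```text
time: 25.72
tool_pos: [0.5808, 0.2947, 0.0889]
tcp_rot: [3.139, -0.004, 0.085]
ft_force: [0.4, 0.2, -3.4]
gripper_width: 0.0386
```

Run:
```python
from h import *
go((.5806,.302,.059),.0925)
```

```text
t 25.72 tcp [0.5808 0.2947 0.0889] rot [ 3.1391 -0.0043  0.0851] w 0.0386 F [ 0.4  0.2 -3.4]
shift now-axes cm [ 0.03 -0.74  2.99] turn deg [ 0.14 -0.24 -0.42] shift target-axes cm [ 0.05 -0.73  2.99] j [ 0.35  0.4   1.57 -0.    1.17  1.84]
```

Call:
{"api": "step_arm", "payload": {"motion": [[[0,-0.8,0],[0,-0.2,-0.4],0],[[0,0,0],[0,0,0],0],[[0,0,0],[0,0,0],0]]}}

```text
time: 25.97
tool_pos: [0.5822, 0.3023, 0.0921]
tcp_rot: [3.14, -0.004, 0.09]
ft_force: [-0.1, -0.8, -2.8]
gripper_width: 0.0395
```

Run:
```python
from h import *
go((.5806,.302,.059),.0925)
```

```text
t 25.97 tcp [0.5822 0.3023 0.0921] rot [ 3.1399 -0.0036  0.0904] w 0.0395 F [-0.1 -0.8 -2.8]
shift now-axes cm [-0.17  0.01  3.31] turn deg [ 0.1  -0.21 -0.12] shift target-axes cm [-0.16  0.01  3.31] j [ 0.36  0.41  1.55 -0.    1.18  1.84]
```

Call:
{"api": "step_arm", "payload": {"motion": [[[-0.2,0,1.2],[0,0,0],0],[[0,0,1.2],[0,0,0],0],[[0,0,0.4],[0,0,0],0],[[0,0,0],[0,0,0],0],[[0,0,0],[0,0,0],0]]}}

```text
time: 26.38
tool_pos: [0.5814, 0.3032, 0.0635]
tcp_rot: [3.141, -0.007, 0.092]
ft_force: [0.6, -0.6, -2.4]
gripper_width: 0.0391
```

Run:
```python
from h import *
go((.5806,.302,.059),.0925)
```

```text
t 26.38 tcp [0.5814 0.3032 0.0635] rot [ 3.1409 -0.0075  0.0915] w 0.0391 F [ 0.6 -0.6 -2.4]
shift now-axes cm [-0.09  0.11  0.45] turn deg [ 0.04 -0.43 -0.06] shift target-axes cm [-0.09  0.11  0.45] j [ 0.36  0.44  1.57 -0.    1.13  1.84]
```

Call:
{"api": "step_arm", "payload": {"motion": [[[-0.1,0.1,0.4],[0,-0.4,0],0],[[0,0,0.1],[0,0,0],0],[[0,0,0],[0,0,0],0],[[0,0,0],[0,0,0],0.6],[[0,0,0],[0,0,0],0.6],[[0,0,0],[0,0,0],0.62],[[0,0,0],[0,0,0],0.62],[[0,0,0],[0,0,0],0.62]]}}

```text
time: 27.05
tool_pos: [0.5829, 0.3029, 0.0614]
tcp_rot: [-3.141, -0.005, 0.092]
ft_force: [-0.1, 0.4, 1.4]
gripper_width: 0.0537
```

Run:
```python
from h import *
go((.5806,.302,.059),.0925)
c=camera('side')
im=cv2.resize(c['img'][100:200,250:390],None,fx=5,fy=5,interpolation=cv2.INTER_CUBIC)
cv2.imwrite('pics/s16.png',im[:,:,::-1])
```

```text
t 27.05 tcp [0.5829 0.3029 0.0614] rot [-3.1409 -0.0051  0.0916] w 0.0537 F [-0.1  0.4  1.4]
shift now-axes cm [-0.24  0.07  0.24] turn deg [-0.04 -0.29 -0.05] shift target-axes cm [-0.24  0.07  0.24] j [ 0.36  0.44  1.56 -0.    1.13  1.84]
```

View pics/s16.png

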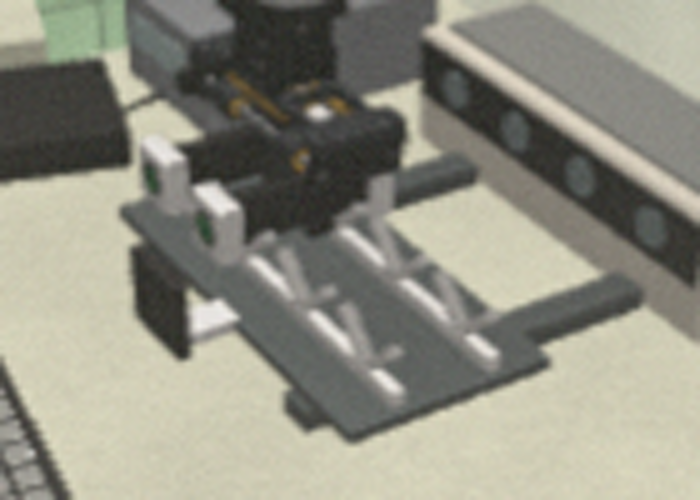

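Seated in groove 2. Next, the barrel at pixel (401,207), world (0.453,-0.308).

Call:
{"api": "step_arm", "payload": {"motion": [[[0,0,-2],[0,0,0],0.62],[[0,0,-4],[0,0,0],0.62],[[0,0,-4],[0,0,0],0.75],[[0,0,-3],[0,0,0],0.75],[[-1.1,3.6,-1],[0,0,0],0.75],[[-1.1,3.8,0],[0,0,0],0.75],[[-1.1,3.8,0],[0,0,0],0.75],[[-1.1,3.8,0],[0,0,0],0.75],[[-1.1,3.8,0],[0,0,0],0.75],[[-1.1,3.8,0],[0,0,0],0.75],[[-1.1,3.8,0],[0,0,0],0.75],[[-1.1,3.8,0],[0,0,0],0.75]]}}

```text
time: 28.1
tool_pos: [0.5222, -0.0103, 0.2102]
tcp_rot: [-3.141, -0.014, 0.105]
ft_force: [0.9, 0.3, -0.6]
gripper_width: 0.0654
```

Call:
{"api": "step_arm", "payload": {"motion": [[[-1.1,3.8,0],[0,0,0],0.75],[[-1.1,3.8,0],[0,0,0],0.75],[[-1.1,3.8,0],[0,0,0],0.75],[[-1.1,3.8,0],[0,0,0],0.75],[[-1.1,3.8,0],[0,0,0],0.75],[[0,0,0],[0,0,0],0.75],[[0,0,0],[0,0,0],0.75]]}}

```text
time: 28.68
tool_pos: [0.4824, -0.2225, 0.2127]
tcp_rot: [3.135, -0.02, 0.097]
ft_force: [0.5, 0.2, 0.3]
gripper_width: 0.065
```

Run:
```python
from h import *
go((.453,-.308,.006),.122)
c=camera("top");cv2.imwrite("pics/t17.png",c["img"][:,:,::-1])
for b in tubes(c,(.3,.8,-.48,.5)):print(b)
```

```text
t 28.68 tcp [ 0.4824 -0.2225  0.2127] rot [ 3.1351 -0.0199  0.0966] w 0.065 F [0.5 0.2 0.3]
shift now-axes cm [-4.16  8.09 20.65] turn deg [ 0.39 -1.13 -1.46] shift target-axes cm [-3.95  8.13 20.67] j [-0.59 -0.01  1.8   0.01  1.34  0.89]
(array([0.5931, 0.3119]), np.float64(0.11), 'len', np.float64(0.099), 'wid', np.float64(0.048), array([223., 157.]))
(array([0.5848, 0.3988]), np.float64(0.101), 'len', np.float64(0.099), 'wid', np.float64(0.047), array([198., 158.]))
(array([ 0.5615, -0.2384]), np.float64(-1.467), 'len', np.float64(0.144), 'wid', np.float64(0.101), array([379., 178.]))
(array([ 0.4714, -0.4306]), np.float64(0.018), 'len', np.float64(0.052), 'wid', np.float64(0.035), array([437., 203.]))
(array([ 0.4391, -0.3109]), np.float64(-0.021), 'len', np.float64(0.069), 'wid', np.float64(0.035), array([402., 212.]))
(array([0.3278, 0.2017]), np.float64(1.483), 'len', np.float64(0.321), 'wid', np.float64(0.028), array([256., 239.]))
```

View pics/t17.png

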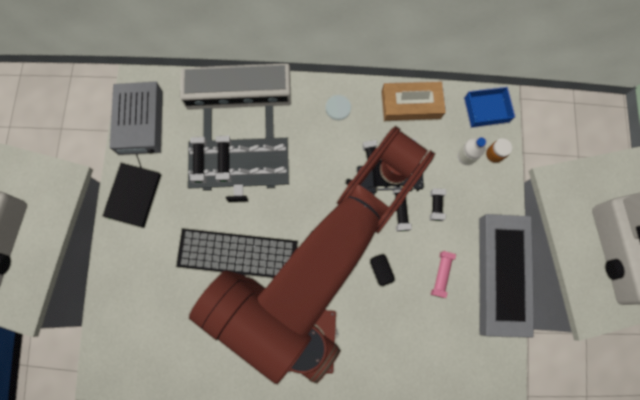

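Two barrels are cradled, at (198,158) and (223,157); groove 2's measures (0.578, 0.302), which is good. The target at (401,210) hasn't moved.

Call:
{"api": "step_arm", "payload": {"motion": [[[-1.4,3,2],[0.3,-1.1,-1.4],0.75],[[-1.6,3,3],[0,0,0],0.75],[[-1.2,2,4],[0,0,0],0.75],[[0,0.5,3],[0,0,0],0.75],[[0,0,0],[0,0,0],0.75],[[0,0,0],[0,0,0],0.75]]}}

```text
time: 29.23
tool_pos: [0.4575, -0.3084, 0.0956]
tcp_rot: [3.134, -0.008, 0.134]
ft_force: [0.2, -0.7, 0.0]
gripper_width: 0.0652
```

Run:
```python
from h import *
go((.453,-.308,.006),.122)
```

```text
t 29.23 tcp [ 0.4575 -0.3084  0.0956] rot [ 3.1343 -0.0085  0.1344] w 0.0652 F [ 0.2 -0.7  0. ]
shift now-axes cm [-0.51 -0.16  8.96] turn deg [ 0.42 -0.49  0.71] shift target-axes cm [-0.44 -0.09  8.96] j [-0.74  0.17  1.84  0.    1.12  0.7 ]
```

Call:
{"api": "step_arm", "payload": {"motion": [[[-0.7,0,2],[0.4,-0.5,0.7],0.75],[[-0.2,0,3],[0,0,0],0.75],[[0,0,2],[0,0,0],0.75],[[0,0,1],[0,0,0],0.75],[[0,0,0],[0,0,0],0.75],[[0,0,0],[0,0,0],0.75]]}}

```text
time: 29.73
tool_pos: [0.4588, -0.3064, 0.0247]
tcp_rot: [3.132, -0.01, 0.133]
ft_force: [-0.1, -0.4, 0.6]
gripper_width: 0.0652
```

Run:
```python
from h import *
go((.453,-.308,.006),.122)
```

```text
t 29.73 tcp [ 0.4588 -0.3064  0.0247] rot [ 3.1323 -0.0097  0.1328] w 0.0652 F [-0.1 -0.4  0.6]
shift now-axes cm [-0.61  0.07  1.86] turn deg [ 0.53 -0.56  0.62] shift target-axes cm [-0.59  0.09  1.87] j [-0.73  0.27  1.87  0.    0.99  0.7 ]
```

Call:
{"api": "step_arm", "payload": {"motion": [[[-0.6,0.1,1.2],[0.5,-0.5,0.6],0.75],[[-0.1,0,0.8],[0,0,0],0.75],[[0,0,0.2],[0,0,0],0.75],[[0,0,0],[0,0,0],0.75]]}}

```text
time: 30.07
tool_pos: [0.4557, -0.3102, 0.0065]
tcp_rot: [3.135, -0.006, 0.124]
ft_force: [-0.8, 0.1, -0.5]
gripper_width: 0.0651
```

Run:
```python
from h import *
go((.453,-.308,.006),.122)
```

```text
t 30.07 tcp [ 0.4557 -0.3102  0.0065] rot [ 3.1352 -0.0061  0.1235] w 0.0651 F [-0.8  0.1 -0.5]
shift now-axes cm [-0.24 -0.25  0.05] turn deg [ 0.36 -0.35  0.09] shift target-axes cm [-0.24 -0.25  0.05] j [-0.74  0.3   1.88  0.    0.96  0.71]
```

Call:
{"api": "step_arm", "payload": {"motion": [[[-0.3,-0.2,0],[0.3,-0.3,0],0.75],[[0,0,0],[0,0,0],0.4],[[0,0,0],[0,0,0],0],[[0,0,0],[0,0,0],0],[[0,0,0],[0,0,0],0],[[0,0,0],[0,0,0],0],[[0,0,0],[0,0,0],0],[[0,0,0],[0,0,0],0]]}}

```text
time: 30.73
tool_pos: [0.4524, -0.3092, 0.0076]
tcp_rot: [3.14, -0.001, 0.122]
ft_force: [-0.4, 0.3, -0.5]
gripper_width: 0.0394
```

Run:
```python
from h import *
go((.5864,.2174,.19),.0925)
```

```text
t 30.73 tcp [ 0.4524 -0.3092  0.0076] rot [ 3.1403e+00 -1.3000e-03  1.2230e-01] w 0.0394 F [-0.4  0.3 -0.5]
shift now-axes cm [ 19.75 -50.61 -18.29] turn deg [ 0.08 -0.07  1.71] shift target-axes cm [ 18.21 -51.2  -18.24] j [-0.74  0.3   1.88  0.    0.96  0.7 ]
```

Call:
{"api": "step_arm", "payload": {"motion": [[[0,0,-2.5],[0,0,0],0],[[0,0,-4],[0,0,0],0],[[0,0,-4],[0,0,1.7],0],[[0,0,-4],[0,0,0],0],[[1.3,-3.5,-1],[0,0,0],0],[[1.3,-3.7,-0.5],[0,0,0],0],[[1.3,-3.7,-0.5],[0,0,0],0],[[1.3,-3.7,0],[0,0,0],0],[[1.3,-3.7,0],[0,0,0],0],[[1.3,-3.7,0],[0,0,0],0],[[1.3,-3.7,0],[0,0,0],0],[[1.3,-3.7,0],[0,0,0],0]]}}

```text
time: 31.73
tool_pos: [0.5271, -0.0003, 0.1761]
tcp_rot: [-3.138, 0.005, 0.076]
ft_force: [1.8, -1.3, -3.9]
gripper_width: 0.039
```

Run:
```python
from h import *
go((.5864,.2174,.15),.0925)
```

```text
t 31.73 tcp [ 5.271e-01 -3.000e-04  1.761e-01] rot [-3.1375  0.0052  0.0763] w 0.039 F [ 1.8 -1.3 -3.9]
shift now-axes cm [  7.59 -21.24   2.66] turn deg [-0.24  0.3  -0.93] shift target-axes cm [  7.92 -21.13   2.61] j [-0.15  0.03  1.83  0.    1.29  1.34]
```

Call:
{"api": "step_arm", "payload": {"motion": [[[1.4,-3.7,0],[0,0,-0.9],0],[[1.4,-3.7,0],[0,0,0],0],[[1.4,-3.7,0],[0,0,0],0],[[1.4,-3.7,0.3],[0,0,0],0],[[1.4,-3.4,0.5],[0,0,0],0],[[0.9,-2,0.5],[0,0,0],0],[[0,0,0],[0,0,0],0],[[0,0,0],[0,0,0],0],[[0,0,0],[0,0,0],0]]}}

```text
time: 32.48
tool_pos: [0.5835, 0.2283, 0.1559]
tcp_rot: [-3.136, 0.014, 0.104]
ft_force: [-0.1, -0.6, -2.6]
gripper_width: 0.0394
```

Run:
```python
from h import *
go((.5864,.2174,.059),.0925)
```

```text
t 32.48 tcp [0.5835 0.2283 0.1559] rot [-3.1363  0.0145  0.1036] w 0.0394 F [-0.1 -0.6 -2.6]
shift now-axes cm [0.32 1.16 9.69] turn deg [-0.3   0.83  0.63] shift target-axes cm [0.19 1.11 9.69] j [0.24 0.29 1.58 0.01 1.29 1.71]
```

Call:
{"api": "step_arm", "payload": {"motion": [[[0,1.1,1],[-0.3,0.8,0.6],0],[[0,0,2.2],[0,0,0],0],[[0,0,2.2],[0,0,0],0],[[0,0,1],[0,0,0],0],[[0,0,0],[0,0,0],0],[[0,0,0],[0,0,0],0]]}}

```text
time: 32.98
tool_pos: [0.5843, 0.2094, 0.0913]
tcp_rot: [3.139, -0.0, 0.086]
ft_force: [1.0, -0.5, -3.0]
gripper_width: 0.0393
```

Run:
```python
from h import *
go((.5864,.2174,.059),.0925)
```

```text
t 32.98 tcp [0.5843 0.2094 0.0913] rot [ 3.1393e+00 -1.0000e-04  8.5600e-02] w 0.0393 F [ 1.  -0.5 -3. ]
shift now-axes cm [ 0.28 -0.79  3.23] turn deg [ 0.13 -0.   -0.4 ] shift target-axes cm [ 0.28 -0.78  3.23] j [ 0.22  0.33  1.65 -0.    1.16  1.7 ]
```

Call:
{"api": "step_arm", "payload": {"motion": [[[0.2,-0.8,0],[0,0,-0.4],0],[[0,0,0],[0,0,0],0],[[0,0,1.2],[0,0,0],0],[[0,0,1],[0,0,0],0],[[0,0,0],[0,0,0],0],[[0,0,0],[0,0,0],0]]}}

```text
time: 33.48
tool_pos: [0.5892, 0.2183, 0.0725]
tcp_rot: [3.14, -0.008, 0.092]
ft_force: [0.0, 0.1, -2.5]
gripper_width: 0.0391
```

Run:
```python
from h import *
go((.5864,.2174,.059),.0925)
```

```text
t 33.48 tcp [0.5892 0.2183 0.0725] rot [ 3.1403 -0.0076  0.0922] w 0.0391 F [ 0.   0.1 -2.5]
shift now-axes cm [-0.29  0.06  1.34] turn deg [ 0.07 -0.43 -0.02] shift target-axes cm [-0.28  0.06  1.35] j [ 0.23  0.37  1.64 -0.    1.12  1.71]
```

Call:
{"api": "step_arm", "payload": {"motion": [[[-0.4,0.1,0.8],[0,-0.4,0],0],[[0,0,0.6],[0,0,0],0],[[0,0,0.2],[0,0,0],0],[[0,0,0],[0,0,0],0],[[0,0,0],[0,0,0],0]]}}

```text
time: 33.9
tool_pos: [0.5874, 0.2179, 0.0592]
tcp_rot: [3.141, -0.005, 0.094]
ft_force: [0.6, -0.1, -2.6]
gripper_width: 0.0394
```

Run:
```python
from h import *
go((.5864,.2174,.059),.0925)
```

```text
t 33.9 tcp [0.5874 0.2179 0.0592] rot [ 3.1412 -0.0052  0.0938] w 0.0394 F [ 0.6 -0.1 -2.6]
shift now-axes cm [-0.1   0.05  0.01] turn deg [ 0.02 -0.3   0.08] shift target-axes cm [-0.1   0.05  0.02] j [ 0.23  0.38  1.65 -0.    1.1   1.71]
```

Call:
{"api": "step_arm", "payload": {"motion": [[[0,0,0],[0,0,0],0.6],[[0,0,0],[0,0,0],0.6],[[0,0,0],[0,0,0],0.62],[[0,0,0],[0,0,0],0.62],[[0,0,0],[0,0,0],0.62],[[0,0,-2],[0,0,0],0.62],[[0,0,-4],[0,0,0],0.62],[[0,0,-4],[0,0,0],0.75],[[0,0,-3],[0,0,0],0.75],[[0,3.6,-1],[0,0,0],0.75],[[0,3.9,0],[0,0,0],0.75],[[0,3.9,0],[0,0,0],0.75]]}}

```text
time: 34.9
tool_pos: [0.5964, 0.1087, 0.2047]
tcp_rot: [-3.14, -0.005, 0.104]
ft_force: [0.3, 0.3, -0.5]
gripper_width: 0.0649
```

Call:
{"api": "step_arm", "payload": {"motion": [[[0,3.9,0],[0,0,0],0.75],[[0,3.9,0],[0,0,0],0.75],[[0,3.9,0],[0,0,0],0.75],[[0,3.9,0],[0,0,0],0.75],[[0,3.9,0],[0,0,0],0.75],[[0,3.9,0],[0,0,0],0.75],[[0,3.9,0],[0,0,0],0.75],[[0,0,0],[0,0,5],0.75],[[0,0,0],[0,0,5],0.75]]}}

```text
time: 35.65
tool_pos: [0.6264, -0.1847, 0.2094]
tcp_rot: [3.14, -0.015, -0.079]
ft_force: [-0.2, 0.3, -0.8]
gripper_width: 0.0657
```

Run:
```python
from h import *
go((.6255,-.3215,.006),-.079)
c=camera("top");cv2.imwrite("pics/t18.png",c["img"][:,:,::-1])
for b in tubes(c,(.3,.8,-.48,.5)):print(b)
```

```text
t 35.65 tcp [ 0.6264 -0.1847  0.2094] rot [ 3.1403 -0.0154 -0.0786] w 0.0657 F [-0.2  0.3 -0.8]
shift now-axes cm [ 0.68 13.62 20.37] turn deg [ 0.08 -0.88  0.02] shift target-axes cm [ 0.99 13.65 20.34] j [-0.41  0.28  1.48  0.    1.37  1.24]
(array([ 0.7189, -0.1887]), np.float64(0.894), 'len', np.float64(0.124), 'wid', np.float64(0.088), array([367., 126.]))
(array([ 0.7562, -0.2447]), np.float64(-1.338), 'len', np.float64(0.064), 'wid', np.float64(0.034), array([385., 123.]))
(array([ 0.6648, -0.3188]), np.float64(0.042), 'len', np.float64(0.172), 'wid', np.float64(0.043), array([405., 148.]))
(array([0.5931, 0.312 ]), np.float64(0.101), 'len', np.float64(0.099), 'wid', np.float64(0.047), array([223., 157.]))
(array([0.6014, 0.2242]), np.float64(0.097), 'len', np.float64(0.099), 'wid', np.float64(0.044), array([248., 156.]))
(array([0.5849, 0.3983]), np.float64(0.105), 'len', np.float64(0.099), 'wid', np.float64(0.045), array([198., 158.]))
(array([ 0.4714, -0.4306]), np.float64(0.018), 'len', np.float64(0.052), 'wid', np.float64(0.035), array([437., 203.]))
```

View pics/t18.png

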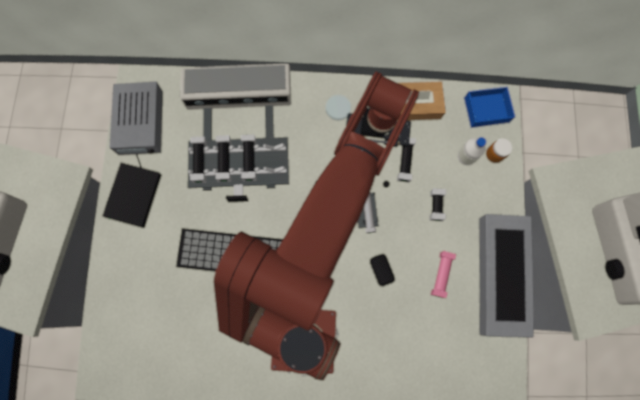

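Three seated; groove 3's measures (0.586, 0.217). Last barrel at (406,161), unmoved.

Call:
{"api": "step_arm", "payload": {"motion": [[[0.2,3.6,1],[0,-0.9,0],0.75],[[0.2,3.8,2],[0,0,0],0.75],[[0,3.8,2],[0,0,0],0.75],[[0,2,3],[0,0,0],0.75],[[0,0,3],[0,0,0],0.75],[[0,0,0],[0,0,0],0.75],[[0,0,0],[0,0,0],0.75]]}}

```text
time: 36.28
tool_pos: [0.623, -0.3218, 0.1006]
tcp_rot: [3.137, -0.008, -0.068]
ft_force: [0.8, 0.2, 1.8]
gripper_width: 0.0655
```

Run:
```python
from h import *
go((.6255,-.3215,.006),-.079)
```

```text
t 36.28 tcp [ 0.623  -0.3218  0.1006] rot [ 3.1368 -0.0078 -0.0682] w 0.0655 F [0.8 0.2 1.8]
shift now-axes cm [ 0.17 -0.09  9.46] turn deg [ 0.27 -0.45  0.62] shift target-axes cm [ 0.24 -0.05  9.46] j [-0.59  0.49  1.42 -0.    1.22  1.05]
```

Call:
{"api": "step_arm", "payload": {"motion": [[[-0.2,0,2],[0.3,-0.5,0.6],0.75],[[-0.2,0,3],[0,0,0],0.75],[[0,0,2],[0,0,0],0.75],[[0,0,1],[0,0,0],0.75],[[0,0,0],[0,0,0],0.75],[[0,0,0],[0,0,0],0.75]]}}

```text
time: 36.78
tool_pos: [0.627, -0.319, 0.0312]
tcp_rot: [3.137, -0.011, -0.067]
ft_force: [-0.6, 0.2, -0.1]
gripper_width: 0.0658
```

Run:
```python
from h import *
go((.6255,-.3215,.006),-.079)
```

```text
t 36.78 tcp [ 0.627  -0.319   0.0312] rot [ 3.1368 -0.011  -0.0672] w 0.0658 F [-0.6  0.2 -0.1]
shift now-axes cm [-0.16  0.24  2.51] turn deg [ 0.27 -0.63  0.67] shift target-axes cm [-0.13  0.26  2.52] j [-0.58  0.57  1.44  0.    1.11  1.05]
```

Call:
{"api": "step_arm", "payload": {"motion": [[[-0.3,0.2,1.4],[0.3,-0.6,0.7],0.75],[[0,0,1],[0,0,0],0.75],[[0,0,0.4],[0,0,0],0.75],[[0,0,0],[0,0,0],0.75],[[0,0,0],[0,0,0],0.75]]}}

```text
time: 37.2
tool_pos: [0.6281, -0.3223, 0.0076]
tcp_rot: [3.138, -0.008, -0.078]
ft_force: [0.2, -0.6, -0.6]
gripper_width: 0.0652
```

Run:
```python
from h import *
go((.6255,-.3215,.006),-.079)
c=camera("side")
im=cv2.resize(c['img'][210:300,330:470],None,fx=5,fy=5,interpolation=cv2.INTER_CUBIC)
cv2.imwrite('pics/s19.png',im[:,:,::-1])
```

```text
t 37.2 tcp [ 0.6281 -0.3223  0.0076] rot [ 3.1381 -0.0079 -0.0784] w 0.0652 F [ 0.2 -0.6 -0.6]
shift now-axes cm [-0.26 -0.06  0.16] turn deg [ 0.2  -0.45  0.03] shift target-axes cm [-0.26 -0.06  0.16] j [-0.59  0.61  1.44  0.    1.09  1.06]
```

View pics/s19.png

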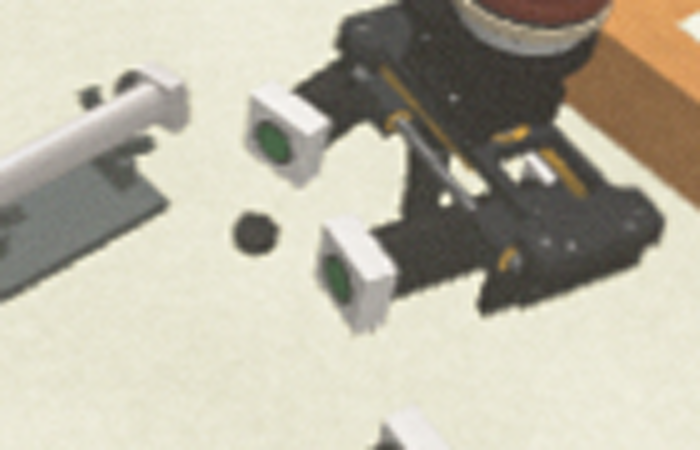

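Call:
{"api": "step_arm", "payload": {"motion": [[[-0.3,0,0.1],[0.2,-0.4,0],0.75],[[0,0,0],[0,0,0],0.4],[[0,0,0],[0,0,0],0],[[0,0,0],[0,0,0],0],[[0,0,0],[0,0,0],0],[[0,0,0],[0,0,0],0],[[0,0,0],[0,0,0],0],[[0,0,0],[0,0,0],0]]}}

```text
time: 37.92
tool_pos: [0.6252, -0.3225, 0.0079]
tcp_rot: [3.141, -0.002, -0.079]
ft_force: [0.3, -0.3, -0.8]
gripper_width: 0.039
```

Run:
```python
from h import *
go((.5943,.1327,.19),.0925)
```

```text
t 37.92 tcp [ 0.6252 -0.3225  0.0079] rot [ 3.1414e+00 -1.5000e-03 -7.8900e-02] w 0.039 F [ 0.3 -0.3 -0.8]
shift now-axes cm [ -6.64 -45.13 -18.23] turn deg [ 0.02 -0.09 -9.82] shift target-axes cm [  1.13 -45.61 -18.21] j [-0.59  0.61  1.44  0.    1.09  1.06]
```

Call:
{"api": "step_arm", "payload": {"motion": [[[0,0,-2.5],[0,0,0],0],[[0,0,-4],[0,0,0],0],[[0,0,-4],[0,0,-5],0],[[0,0,-4],[0,0,-4.8],0],[[0.1,-3.5,-1],[0,0,0],0],[[0.1,-3.8,-0.5],[0,0,0],0],[[0.1,-3.8,-0.5],[0,0,0],0],[[0.1,-3.8,0],[0,0,0],0],[[0.1,-3.8,0],[0,0,0],0],[[0.1,-3.8,0],[0,0,0],0],[[0.1,-3.8,0],[0,0,0],0],[[0.1,-3.8,0],[0,0,0],0]]}}

```text
time: 38.92
tool_pos: [0.5971, -0.018, 0.1731]
tcp_rot: [-3.136, 0.009, 0.087]
ft_force: [0.7, -0.7, -3.0]
gripper_width: 0.039
```

Run:
```python
from h import *
go((.5943,.1327,.15),.0925)
```

```text
t 38.92 tcp [ 0.5971 -0.018   0.1731] rot [-3.1364  0.0093  0.0874] w 0.039 F [ 0.7 -0.7 -3. ]
shift now-axes cm [  1.06 -15.02   2.38] turn deg [-0.3   0.53 -0.29] shift target-axes cm [  1.11 -15.03   2.31] j [-0.16  0.2   1.64  0.    1.31  1.32]
```

Call:
{"api": "step_arm", "payload": {"motion": [[[0.3,-3.7,0],[-0.3,0.5,0],0],[[0.3,-3.7,0],[0,0,0],0],[[0.3,-3.5,0.3],[0,0,0],0],[[0.3,-2.2,0.5],[0,0,0],0],[[0,0,0.5],[0,0,0],0],[[0,0,0],[0,0,0],0],[[0,0,0],[0,0,0],0]]}}

```text
time: 39.5
tool_pos: [0.591, 0.1294, 0.156]
tcp_rot: [-3.139, 0.007, 0.098]
ft_force: [0.3, -0.3, -3.0]
gripper_width: 0.0391
```

Run:
```python
from h import *
go((.5943,.1327,.059),.0925)
```

```text
t 39.5 tcp [0.591  0.1294 0.156 ] rot [-3.1386  0.0069  0.0978] w 0.0391 F [ 0.3 -0.3 -3. ]
shift now-axes cm [ 0.43 -0.27  9.7 ] turn deg [-0.17  0.4   0.3 ] shift target-axes cm [ 0.36 -0.3   9.7 ] j [0.08 0.23 1.64 0.   1.28 1.56]
```

Call:
{"api": "step_arm", "payload": {"motion": [[[0.1,-0.4,1],[-0.2,0.4,0.3],0],[[0,0,2.2],[0,0,0],0],[[0,0,2.2],[0,0,0],0],[[0,0,1],[0,0,0],0],[[0,0,0],[0,0,0],0],[[0,0,0],[0,0,0],0]]}}

```text
time: 40.0
tool_pos: [0.5932, 0.1264, 0.0914]
tcp_rot: [3.139, -0.002, 0.085]
ft_force: [-0.6, -0.0, -2.2]
gripper_width: 0.0394
```

Run:
```python
from h import *
go((.5943,.1327,.059),.0925)
```

```text
t 40.0 tcp [0.5932 0.1264 0.0914] rot [ 3.1387e+00 -1.5000e-03  8.4800e-02] w 0.0394 F [-0.6 -0.  -2.2]
shift now-axes cm [ 0.16 -0.63  3.23] turn deg [ 0.16 -0.09 -0.44] shift target-axes cm [ 0.17 -0.62  3.24] j [ 0.08  0.3   1.69 -0.    1.15  1.57]
```

Call:
{"api": "step_arm", "payload": {"motion": [[[0.1,-0.6,0],[0.1,0,-0.4],0],[[0,0,0],[0,0,0],0],[[0,0,1.2],[0,0,0],0],[[0,0,1],[0,0,0],0],[[0,0,0],[0,0,0],0],[[0,0,0],[0,0,0],0]]}}

```text
time: 40.5
tool_pos: [0.5974, 0.1319, 0.0722]
tcp_rot: [3.14, -0.009, 0.091]
ft_force: [-1.0, -0.3, -2.3]
gripper_width: 0.0393
```

Run:
```python
from h import *
go((.5943,.1327,.059),.0925)
```

```text
t 40.5 tcp [0.5974 0.1319 0.0722] rot [ 3.1405 -0.0088  0.0908] w 0.0393 F [-1.  -0.3 -2.3]
shift now-axes cm [-0.32 -0.11  1.32] turn deg [ 0.06 -0.5  -0.1 ] shift target-axes cm [-0.3  -0.11  1.32] j [ 0.09  0.33  1.69 -0.    1.11  1.57]
```

Call:
{"api": "step_arm", "payload": {"motion": [[[-0.4,-0.1,0.8],[0,-0.5,-0.1],0],[[0,0,0.6],[0,0,0],0],[[0,0,0.2],[0,0,0],0],[[0,0,0],[0,0,0],0],[[0,0,0],[0,0,0],0]]}}

```text
time: 40.92
tool_pos: [0.5963, 0.1335, 0.0596]
tcp_rot: [3.14, -0.006, 0.094]
ft_force: [0.1, 0.1, -3.3]
gripper_width: 0.0392
```

Run:
```python
from h import *
go((.5943,.1327,.059),.0925)
```

```text
t 40.92 tcp [0.5963 0.1335 0.0596] rot [ 3.1403 -0.006   0.0944] w 0.0392 F [ 0.1  0.1 -3.3]
shift now-axes cm [-0.21  0.06  0.06] turn deg [ 0.07 -0.35  0.11] shift target-axes cm [-0.21  0.06  0.06] j [ 0.09  0.35  1.7  -0.    1.09  1.57]
```

Call:
{"api": "step_arm", "payload": {"motion": [[[-0.2,0,0],[0,0,0],0],[[0,0,0],[0,0,0],0.6],[[0,0,0],[0,0,0],0.6],[[0,0,0],[0,0,0],0.62],[[0,0,0],[0,0,0],0.62],[[0,0,0],[0,0,0],0.62],[[0,0,-2],[0,0,0],0.62],[[0,0,-4],[0,0,0],0.62],[[0,0,-4],[0,0,0],0.62],[[0,0,-3],[0,0,0],0.5],[[0,3.6,-1],[0,0,0],0.5],[[-1,3.9,0],[0,0,0],0.5]]}}

```text
time: 41.92
tool_pos: [0.589, 0.0624, 0.2031]
tcp_rot: [-3.141, -0.002, 0.103]
ft_force: [0.9, -0.4, -0.4]
gripper_width: 0.0453
```

Call:
{"api": "step_arm", "payload": {"motion": [[[-2,3,0],[0,0,0],0.5],[[-2,3,0],[0,0,0],0.5],[[-2,3,0],[0,0,0],0.5],[[-2,3,0],[0,0,0],0.5],[[0,0,0],[0,0,0],0.5]]}}

```text
time: 42.33
tool_pos: [0.5212, -0.0754, 0.2077]
tcp_rot: [3.137, -0.011, 0.102]
ft_force: [0.3, -0.0, -0.3]
gripper_width: 0.0436
```

Run:
```python
from h import *
go((.44,.247,.2),1.663)
c=camera("top");cv2.imwrite("pics/t20.png",c["img"][:,:,::-1])
for b in tubes(c,(.3,.8,-.48,.5)):print(b, "seated-corr",(.098+(b[0][0]-.098)*.970).round(4),(-.0116+(b[0][1]+.0116)*.9705).round(4))
# bar: bright blob in rest
im=cv2.resize(c['img'][180:240,340:400],None,fx=9,fy=9,interpolation=cv2.INTER_CUBIC)
cv2.imwrite("pics/c20.png",im[:,:,::-1])
s=camera("side");cv2.imwrite("pics/s20.png",s["img"][:,:,::-1])
```

```text
t 42.33 tcp [ 0.5212 -0.0754  0.2077] rot [ 3.1366 -0.0115  0.1018] w 0.0436 F [ 0.3 -0.  -0.3]
shift now-axes cm [ -4.81 -32.91   0.55] turn deg [  0.74  -0.3  -89.45] shift target-axes cm [32.86 -5.12  0.77] j [-0.29 -0.01  1.81 -0.    1.34  1.18]
(array([0.6034, 0.2246]), np.float64(0.103), 'len', np.float64(0.097), 'wid', np.float64(0.045), array([248., 156.])) seated-corr 0.5882 0.2176
(array([0.6097, 0.1368]), np.float64(0.103), 'len', np.float64(0.099), 'wid', np.float64(0.047), array([274., 155.])) seated-corr 0.5943 0.1324
(array([ 0.5789, -0.045 ]), np.float64(0.966), 'len', np.float64(0.121), 'wid', np.float64(0.11), array([324., 163.])) seated-corr 0.5645 -0.044
(array([0.5883, 0.3997]), np.float64(0.089), 'len', np.float64(0.099), 'wid', np.float64(0.047), array([198., 158.])) seated-corr 0.5736 0.3876
(array([0.5966, 0.3125]), np.float64(0.098), 'len', np.float64(0.099), 'wid', np.float64(0.047), array([223., 156.])) seated-corr 0.5816 0.3029
(array([ 0.6107, -0.1897]), np.float64(-0.212), 'len', np.float64(0.086), 'wid', np.float64(0.046), array([369., 159.])) seated-corr 0.5953 -0.1844
(array([ 0.6158, -0.1   ]), np.float64(-1.394), 'len', np.float64(0.061), 'wid', np.float64(0.028), array([343., 159.])) seated-corr 0.6003 -0.0974
(array([ 0.4715, -0.4306]), np.float64(-0.006), 'len', np.float64(0.052), 'wid', np.float64(0.036), array([437., 203.])) seated-corr 0.4603 -0.4182
```

View pics/t20.png

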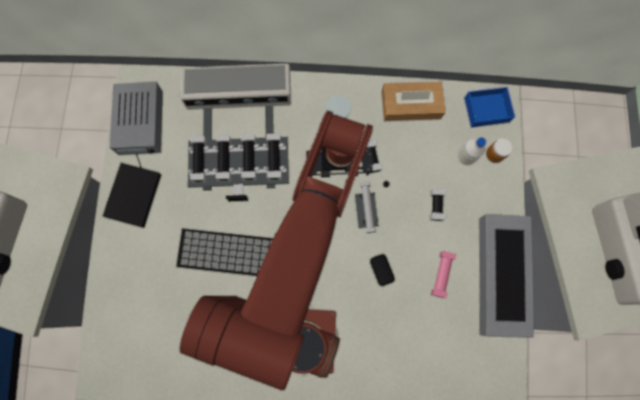

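View pics/c20.png

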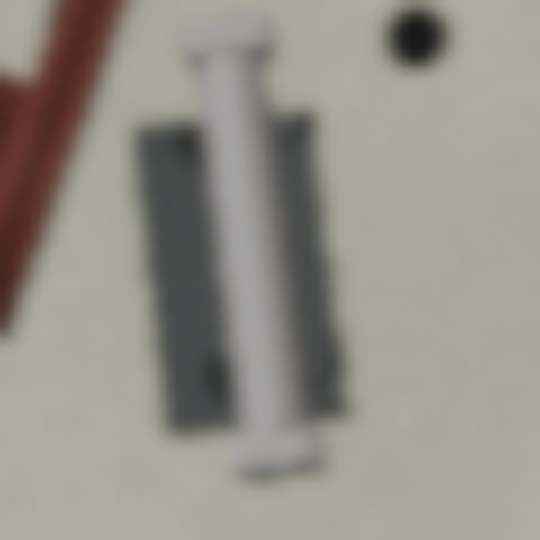

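View pics/s20.png

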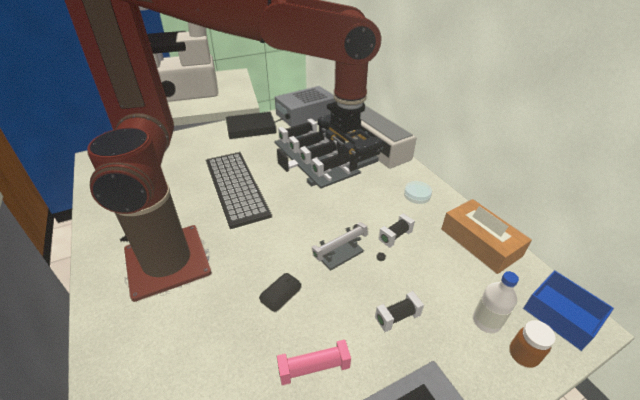

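Run:
```python
from h import *
c=camera("top"); im=c["img"][178:238,352:388].astype(int)
g=im.mean(2); sub=(g>130)&(im.max(2)-im.min(2)<22)
m=((im[...,2]-im[...,0])>-4)&(g>110)
ys,xs=np.where(m); print(m.sum())
P=onz(c,np.c_[xs+352,ys+178],.06)[:,:2]
r=cv2.minAreaRect((P*1000).astype(np.float32)); print(r, P.mean(0))
mu=P.mean(0);w,V=np.linalg.eigh(np.cov((P-mu).T));a=V[:,1]*np.sign(V[0,1]);print(np.arctan2(a[1],a[0]))
```

```text
167
((444.98724365234375, -184.55844116210938), (140.07432556152344, 21.107099533081055), 9.980116844177246) [ 0.44085631 -0.1834588 ]
0.13380046507692986
```

Run:
```python
from h import *
c=camera("top")
px=np.array([[255,250],[228,30],[280,455]])/9+[340,180]-.5
print(onz(c,px,.053).round(4)); P=onz(c,px[1:],.06); print(P.round(4),P.mean(0))
t=.14;u=np.array([np.cos(t),np.sin(t),0]);v=np.array([-u[1],u[0],0]);B=np.array([.444,-.19,.053])
s=camera("side")
im=cv2.resize(s['img'][215:275,305:380],None,fx=8,fy=8,interpolation=cv2.INTER_CUBIC)
cv2.imwrite('pics/s21.png',im[:,:,::-1])
```

```text
[[ 0.4435 -0.1902  0.053 ]
 [ 0.5267 -0.1775  0.053 ]
 [ 0.3674 -0.2019  0.053 ]]
[[ 0.525  -0.1768  0.06  ]
 [ 0.3663 -0.2011  0.06  ]] [ 0.44564893 -0.18896233  0.06      ]
```

View pics/s21.png

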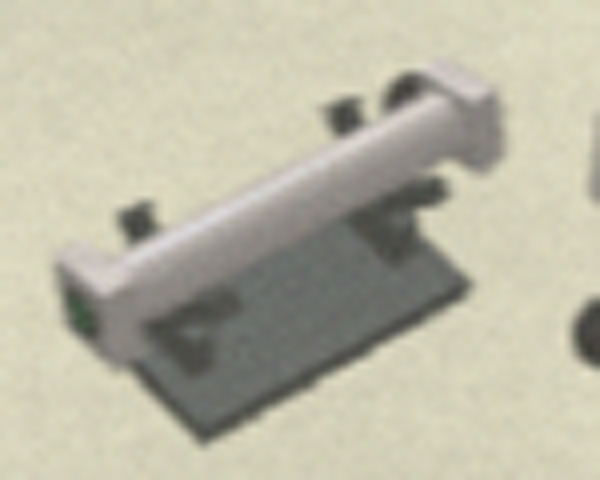

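The bar lies symmetrically in both V-plates at (0.445,-0.190), and all four barrels are cradled. The carriage crept in about 3 mm, which is still fine. Now push it home with closed fingers against the handle's front.

Call:
{"api": "step_arm", "payload": {"motion": [[[-1.2,-3.5,0],[0.3,-0.6,0.5],0],[[-1.2,-3.7,0],[0,0,0],0],[[-1.2,-3.7,0],[0,0,0],0],[[-1.2,-3.7,0],[0,0,0],0],[[-1.2,-3.7,0],[0,0,0],0],[[-1.2,-3.7,0],[0,0,0],0],[[-1.2,-3.7,0],[0,0,0],0],[[-1,-3.7,0],[0,0,0],0],[[0,-1.5,0],[0,0,0],0],[[0,0,0],[0,0,0],0],[[0,0,0],[0,0,0],0]]}}

```text
time: 43.5
tool_pos: [0.3916, 0.2534, 0.2077]
tcp_rot: [-3.135, -0.003, 0.119]
ft_force: [-0.2, 0.1, 0.7]
gripper_width: 0.0007
```

Run:
```python
from h import *
go((.405,.243,.05),.0925)
```

```text
t 43.5 tcp [0.3916 0.2534 0.2077] rot [-3.1353e+00 -3.1000e-03  1.1870e-01] w 0.0007 F [-0.2  0.1  0.7]
shift now-axes cm [ 1.15  1.29 15.76] turn deg [-0.36 -0.17  1.5 ] shift target-axes cm [ 1.23  1.16 15.77] j [ 0.4  -0.16  1.95  0.01  1.35  1.85]
```

Call:
{"api": "step_arm", "payload": {"motion": [[[0.5,1.2,2],[-0.3,0,1.5],0],[[0,0,4],[0,0,0],0],[[0,0,4],[0,0,0],0],[[0,0,3],[0,0,0],0],[[0,0,1.5],[0,0,0],0],[[0,0,0],[0,0,0],0],[[0,0,0],[0,0,0],0]]}}

```text
time: 44.08
tool_pos: [0.4031, 0.2412, 0.0599]
tcp_rot: [-3.141, -0.009, 0.095]
ft_force: [0.9, -0.0, 0.8]
gripper_width: 0.0003
```

Run:
```python
from h import *
go((.405,.243,.05),.0925)
c=camera('side')
im=cv2.resize(c['img'][100:200,250:390],None,fx=5,fy=5,interpolation=cv2.INTER_CUBIC)
cv2.imwrite('pics/s22.png',im[:,:,::-1])
```

```text
t 44.08 tcp [0.4031 0.2412 0.0599] rot [-3.1409 -0.0094  0.0947] w 0.0003 F [ 0.9 -0.   0.8]
shift now-axes cm [ 0.2  -0.16  0.99] turn deg [-0.04 -0.54  0.13] shift target-axes cm [ 0.21 -0.16  0.99] j [ 0.37  0.03  2.07 -0.    1.04  1.85]
```

View pics/s22.png

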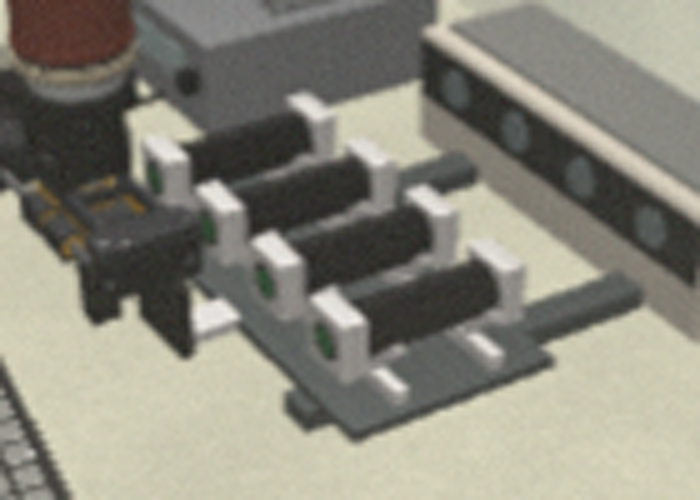

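Call:
{"api": "step_arm", "payload": {"motion": [[[0.5,-0.1,0.8],[0,-0.5,0],0],[[0.8,0,0.4],[0,0,0],0],[[0.8,0,0],[0,0,0],0],[[0.8,0,0],[0,0,0],0],[[0.8,0,0],[0,0,0],0],[[0.8,0,0],[0,0,0],0],[[0.8,0,0],[0,0,0],0],[[0.8,0,0],[0,0,0],0]]}}

```text
time: 44.8
tool_pos: [0.4652, 0.2484, 0.0533]
tcp_rot: [-3.14, 0.007, 0.094]
ft_force: [-5.3, 0.4, 0.0]
gripper_width: 0.0001
```

Run:
```python
from h import *
go((.552,.256,.05),.0925)
```

```text
t 44.8 tcp [0.4652 0.2484 0.0533] rot [-3.1397  0.0075  0.0944] w 0.0001 F [-5.3  0.4  0. ]
shift now-axes cm [8.71 0.06 0.26] turn deg [-0.11  0.43  0.11] shift target-axes cm [8.71 0.04 0.33] j [0.34 0.19 1.91 0.   1.05 1.81]
```

Call:
{"api": "step_arm", "payload": {"motion": [[[0.8,0,0],[0,0.4,0],0],[[0.8,0,0],[0,0,0],0],[[0.8,0,0],[0,0,0],0],[[0.8,0,0],[0,0,0],0],[[0.8,0,0],[0,0,0],0],[[0.8,0,0],[0,0,0],0],[[0.8,0,0],[0,0,0],0],[[0.8,0,0],[0,0,0],0]]}}

```text
time: 45.47
tool_pos: [0.5254, 0.254, 0.0535]
tcp_rot: [-3.141, 0.023, 0.095]
ft_force: [-5.3, -0.3, 0.8]
gripper_width: 0.0006
```

Run:
```python
from h import *
go((.552,.256,.05),.0925)
```

```text
t 45.47 tcp [0.5254 0.254  0.0535] rot [-3.1413  0.0231  0.095 ] w 0.0006 F [-5.3 -0.3  0.8]
shift now-axes cm [2.68 0.05 0.29] turn deg [-0.01  1.32  0.14] shift target-axes cm [2.67 0.04 0.35] j [0.31 0.32 1.75 0.01 1.1  1.79]
```

Call:
{"api": "step_arm", "payload": {"motion": [[[0.7,0,0],[0,0.6,0],0],[[0.7,0,0],[0,0.6,0],0],[[0.6,0,0],[0,0,0],0],[[0.5,0,0],[0,0,0],0]]}}

```text
time: 45.8
tool_pos: [0.5503, 0.2563, 0.0533]
tcp_rot: [3.141, 0.007, 0.095]
ft_force: [-5.9, 0.6, -0.2]
gripper_width: 0.0005
```

Call:
{"api": "step_arm", "payload": {"motion": [[[0.4,0,0],[0,0,0],0],[[0.4,0,0],[0,0,0],0]]}}

```text
time: 45.97
tool_pos: [0.5505, 0.2563, 0.0534]
tcp_rot: [3.139, 0.028, 0.096]
ft_force: [-24.6, -3.7, 17.7]
gripper_width: 0.0007
```

Call:
{"api": "step_arm", "payload": {"motion": [[[0.4,0,0],[0,0,0],0],[[0.4,0,0],[0,0,0],0]]}}

```text
time: 46.13
tool_pos: [0.5498, 0.2561, 0.0536]
tcp_rot: [3.137, 0.05, 0.097]
ft_force: [-21.4, -2.8, 12.7]
gripper_width: 0.0004
```

Hard stop reached (about 25 N), so it's home. Back off, rise and check.

Call:
{"api": "step_arm", "payload": {"motion": [[[-0.5,0,0],[0,0,0],0],[[-1,0,0],[0,1,0],0],[[-2,0,0],[0,1,0],0],[[-3,0,-1],[0,0,0],0],[[-2,0,-4],[0,0,0],0],[[0,0,-4],[0,0,0],0],[[0,0,-4],[0,0,0],0],[[0,4,-2],[0,0,0],0],[[-1,4,0],[0,0,0],0],[[-1,4,0],[0,0,0],0],[[-1,4,0],[0,0,0],0],[[-1,4,0],[0,0,0],0]]}}

```text
time: 47.13
tool_pos: [0.4604, 0.05, 0.2229]
tcp_rot: [3.137, -0.035, 0.11]
ft_force: [1.4, -0.6, -0.6]
gripper_width: 0.0005
```

Call:
{"api": "step_arm", "payload": {"motion": [[[0,4,0],[0,0,0],0],[[0,3,0],[0,0,0],0],[[0,0,0],[0,0,0],0],[[0,0,0],[0,0,0],0]]}}

```text
time: 47.47
tool_pos: [0.4726, -0.0321, 0.2306]
tcp_rot: [3.126, -0.053, 0.102]
ft_force: [-0.1, -0.6, -1.5]
gripper_width: 0.0002
```

Run:
```python
from h import *
go((.4,0,.2),.0925)
c=camera("top");cv2.imwrite("pics/t23.png",c["img"][:,:,::-1])
for b in tubes(c,(.3,.95,-.48,.5)):print(b, "seated-corr",(.098+(b[0][0]-.098)*.970).round(4),(-.0116+(b[0][1]+.0116)*.9705).round(4))
o=ortho(c,0.5,0.95,0.0,0.55,0.03,1300); cv2.imwrite("pics/o23.png",o[:,:,::-1])
s=camera("side")
im=cv2.resize(s["img"][85:275,270:420],None,fx=4,fy=3.1,interpolation=cv2.INTER_CUBIC);im=cv2.resize(s["img"][85:275,270:430],None,fx=3.1,fy=3.1,interpolation=cv2.INTER_CUBIC)
cv2.imwrite("pics/s23.png",im[:,:,::-1])
```

```text
t 47.47 tcp [ 0.4726 -0.0321  0.2306] rot [ 3.1258 -0.0535  0.1016] w 0.0002 F [-0.1 -0.6 -1.5]
shift now-axes cm [-7.05 -3.97  2.63] turn deg [ 0.89 -3.07  0.5 ] shift target-axes cm [-6.93 -3.86  3.06] j [-0.24 -0.21  1.94  0.    1.35  1.23]
(array([0.8124, 0.2841]), np.float64(-1.482), 'len', np.float64(0.352), 'wid', np.float64(0.023), array([237., 100.])) seated-corr 0.791 0.2754
(array([0.7172, 0.3238]), np.float64(0.089), 'len', np.float64(0.098), 'wid', np.float64(0.048), array([223., 123.])) seated-corr 0.6986 0.3139
(array([0.7229, 0.2364]), np.float64(0.097), 'len', np.float64(0.1), 'wid', np.float64(0.048), array([248., 123.])) seated-corr 0.7042 0.2291
(array([0.7307, 0.1491]), np.float64(0.102), 'len', np.float64(0.099), 'wid', np.float64(0.047), array([273., 122.])) seated-corr 0.7117 0.1444
(array([0.7084, 0.41  ]), np.float64(0.105), 'len', np.float64(0.097), 'wid', np.float64(0.049), array([199., 124.])) seated-corr 0.6901 0.3976
(array([ 0.6289, -0.2015]), np.float64(0.208), 'len', np.float64(0.054), 'wid', np.float64(0.036), array([371., 155.])) seated-corr 0.613 -0.1959
(array([0.5766, 0.2625]), np.float64(-1.507), 'len', np.float64(0.062), 'wid', np.float64(0.022), array([236., 164.])) seated-corr 0.5622 0.2544
(array([ 0.5322, -0.0067]), np.float64(1.399), 'len', np.float64(0.124), 'wid', np.float64(0.095), array([308., 181.])) seated-corr 0.5192 -0.0068
(array([ 0.5521, -0.1307]), np.float64(0.036), 'len', np.float64(0.081), 'wid', np.float64(0.033), array([351., 176.])) seated-corr 0.5385 -0.1272
(array([ 0.4728, -0.4306]), np.float64(0.001), 'len', np.float64(0.055), 'wid', np.float64(0.036), array([437., 203.])) seated-corr 0.4616 -0.4182
(array([ 0.365 , -0.0163]), np.float64(0.733), 'len', np.float64(0.159), 'wid', np.float64(0.078), array([311., 233.])) seated-corr 0.357 -0.0162
```

View pics/o23.png

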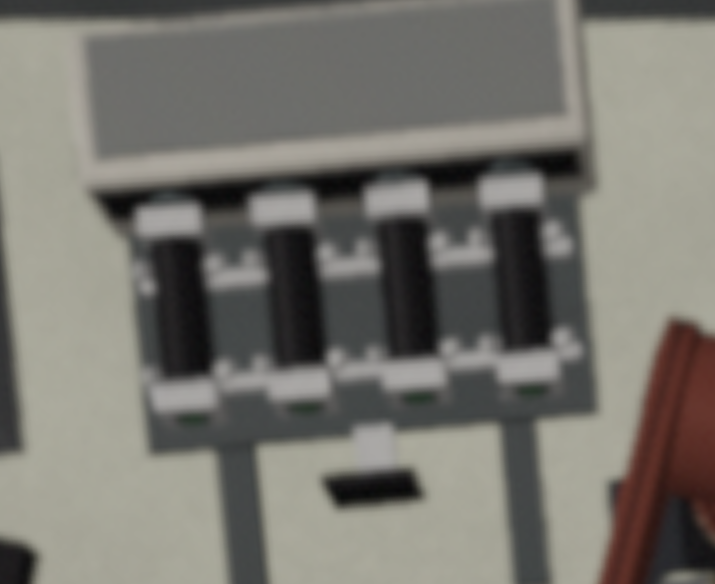

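View pics/s23.png

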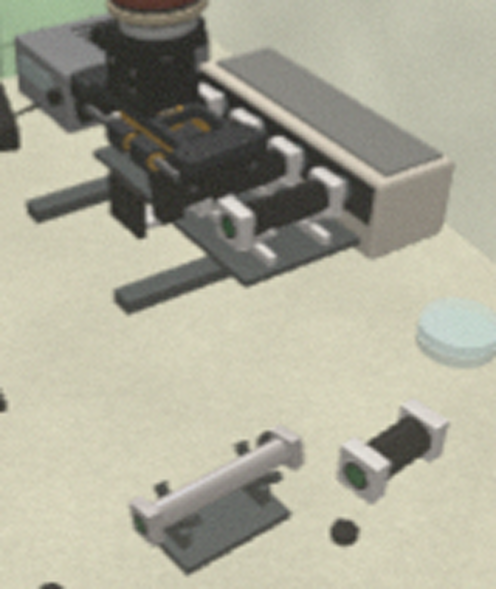

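View pics/t23.png

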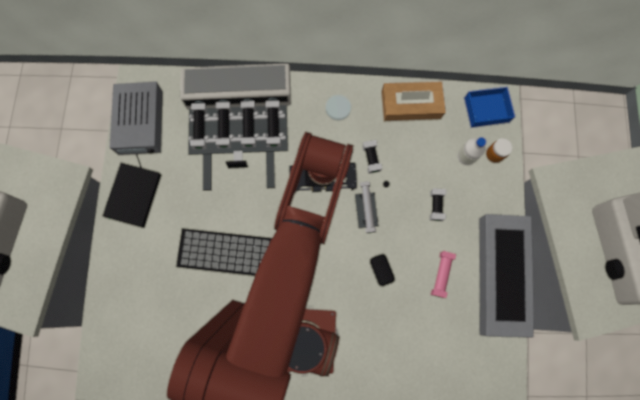

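Carriage corners at (150,452) and (597,411), and the handle, match the start picture (home) to the pixel. The barrels are within about 3 mm of the groove centres. Handing in.

```bash
python3 -c "
from plant import order
print(order.job_done())"
```

```text
the job is handed in; nothing more can be done
None
```

The job is handed in at about 47 s of the 210 s allowed. The hand-in gives no verdict, so the results below are from my own last checks.

**What I did:**
1. Drew the carriage out to its stop by the handle.
2. Laid the setting bar in its rest.
3. Laid the four full-size barrels in grooves 1–4.
4. Pushed the carriage home until it met a hard stop at about 25 N.

The two short barrels and the pink look-alike were left where they were.

**What the last checks showed:**
- **Carriage:** the plate corners and handle are at the same pixels as in the starting picture, which was fully home.
- **Barrels:** all four lie in both V-plates, about 1–3 mm from the groove centres lengthways and about 1 mm sideways. Measured yaws are 0.09–0.105 rad against about 0.0925 for the grooves.
- **Bar:** it lies evenly in both V-plates of its rest at (0.445, -0.190), within about 2 mm of centre.
- **Robot:** the arm and fingers are clear of everything.

**What disagreed:**
- **Carriage creep:** the carriage had moved in about 3 mm by the time the last barrel was in. That is well within the limit for that step.
- **Rest position:** the side camera put the rest a few millimetres off the top-camera estimate. I used the top view, and the side picture afterwards showed the bar seated properly.
- **Bar colour mask:** my automatic mask of the bar caught only part of it and read about 5 mm to one side. The bar figure above is from points I picked by hand.

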